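# Lock the hand tools away in the combination tool locker

### The job

Open the bench's blue tool locker with its dial (left to 15, right to 38, left to 5), slide the bolt grip to the dial's side as far as it goes and lift the lid gently to its stop. Lay every screwdriver and flush cutter that is out on the bench in the well, lower the lid gently until it is shut, slide the bolt fully home again and turn the dial right to 30 so that the locker is locked; leave the other things on the bench where they are.

Things in the scene. Friction and masses are not known exactly. Their poses are not given: they have to be found in the camera images.
- lock_box: Blue steel tool locker screwed to the bench, 250 x 230 mm; origin centre of its underside, x from its front (robot side) to its back, y to its left, z up. The front 105 mm is the lock deck, its face 61 mm above the bench: dial left, bolt grip right. Behind it the tool well, under a 12 mm lid (top 87 mm above the bench) hinged at the back. Right of it a soldering iron stands in its holder.
- well (a point): Centre of the floor of the tool well (axes as the locker's). Inside, the well is 133 mm along x and 218 mm along y; its floor (dark foam) is 36 mm above the bench, the walls are 6 mm thick, their rim 39 mm above the well's floor.
- dial (a joint): Black dial, 76 mm across, facing up; rad, positive = turned left (anticlockwise from above). 40 numbers of 9 degrees; number at the index = joint / 0.157, modulo 40: 0 rad shows 0, 0.785 shows 5, 2.356 shows 15, -0.314 shows 38, -1.571 shows 30. Starts within 5 numbers of 0. Turns easily (0.03 N m) with no stops, stays where left; cannot turn while the bolt is drawn.
- dial_index (a point): Fixed red index line on the deck, at the locker's +x side of the dial: the number beside it is the dial's number. The numbers run clockwise round the face: broad red mark = 0, longer white marks every 5, with one, two, three dots at 10, 20, 30.
- dial_axis (a point): Fixed point on the dial's axis, on the deck. Two hidden wheels make the lock: turn left to 15, then right past 0 to 38, then left to 5, stopping each time the number first comes up, each right within 1 number and not overrun by more; only then does the bolt slide. If it is blocked: turn left at least one whole turn more, stop at 15, go on as before.
- dial_grip (a point): On the dial's axis, 82 mm above the bench: middle of its bar grip, 50 mm long, 14 mm thick, from 69 (the dial's disc) to 94 mm above the bench. The point's x axis lies along the bar, towards its half with the white line and mark 0; it is the locker's +x at joint 0. Turns with the dial.
- bolt (a joint): Bolt grip on the deck, slides along the locker's y; m: 0 = thrown (locked, right end, red dot), 0.035 = drawn (left end stop, towards the dial, green dot). 2 N of friction, stays where left; blocked at about 0.003 while the combination is not set. Thrown, it holds the shut lid down.
- bolt_grip (a point): Middle of the bolt's aluminium finger grip, 80 mm above the bench; the grip is 36 mm along the locker's x and 14 mm thick along y, and stands on a shoe 44 x 24 mm: shoe top 66 mm, grip top 90 mm above the bench.
- lid (a joint): Lid of the tool well, hinge along the locker's y at its back; rad: 0 = shut, 1.80 = fully open on its stop (leaning a little back). Stiff hinge (0.45 N m): the lid stays at any angle where it is left and must be led all the way, with 1 to 5 N at the handle. Gently means under 1 rad/s as it meets either stop.
- lid_grip (a point): Middle of the lid's bar handle: round, 12 mm thick, along the locker's y, 68 mm between its arms, 33 mm in front of the lid's edge and 12 mm above its top (99 mm above the bench shut, about 247 mm open). It moves at 176 mm radius about lid_hinge; a gripper pointing straight down, fingers before and behind the bar, can hold it all the way while the bar turns in the pads.
- lid_hinge (a point): Fixed point on the lid's hinge axis, 81 mm above the bench, level with the handle's middle in y.
- driver_red: Screwdriver with a red handle, 16 x 153 x 15 mm, loose, may be absent. Lies along its own y: handle (14 mm wide, 16 mm high) from y = -8 to +74 mm, thin blade towards -y; origin on the underside at mid length. Grip the handle at about y = +25 mm.
- driver_yellow: Screwdriver with a yellow handle, 18 x 168 x 17 mm, loose, may be absent. Lies along its own y: handle (16 mm wide, 18 mm high) from y = -8 to +81 mm, thin blade towards -y; origin on the underside at mid length. Grip the handle at about y = +25 mm.
- flush_cutter: Flush cutter with blue grips, 42 x 131 x 13 mm, loose, may be absent. Lies along its own y, grips towards +y, jaws towards -y; rigid; origin on the underside at mid length. Grip it across its 42 mm at the origin or up to y = +25 mm.
- multimeter: Dark multimeter, 157 x 77 x 46 mm, bystander at the back, origin centre of its underside.
- pen_red: White pen with red cap, 140 mm, bystander at the back right, origin on its underside at mid length.
- tape_yellow: Roll of yellow tape, 90 mm across, 18 mm high, bystander at the back, origin centre of its underside.

How it is judged (in metres and radians):
On the way, in this order (a step that is already met when the one before it is completed fails the run):
1. the dial is turned to 15 ((value of joint dial between -4.127 and -3.727 rad or value of joint dial between 2.156 and 2.556 rad or value of joint dial between 8.439 and 8.839 rad or value of joint dial between 14.723 and 15.123 rad)), for 0.2 s.
2. the dial is turned to 38 ((value of joint dial between -0.514 and -0.114 rad or value of joint dial between 5.769 and 6.169 rad or value of joint dial between 12.052 and 12.452 rad or value of joint dial between 18.335 and 18.735 rad)), for 0.2 s.
3. the dial is turned to 5 ((value of joint dial between -5.698 and -5.298 rad or value of joint dial between 0.585 and 0.985 rad or value of joint dial between 6.869 and 7.269 rad or value of joint dial between 13.152 and 13.552 rad)), for 0.2 s.
4. the bolt is drawn to its left stop (value of joint bolt above 0.032 m), for 0.2 s.
5. the lid is open on its stop (value of joint lid above 1.72 rad), for 0.2 s.
6. all tools that were out lie in the well, the lid still open (x of driver_red in the frame of well between -0.062 and 0.062 m and y of driver_red in the frame of well between -0.09 and 0.09 m and z of driver_red in the frame of well between -0.01 and 0.037 m and linear speed of each of driver_red, driver_yellow, flush_cutter below 0.05 m/s and x of driver_yellow in the frame of well between -0.062 and 0.062 m and y of driver_yellow in the frame of well between -0.09 and 0.09 m and z of driver_yellow in the frame of well between -0.01 and 0.037 m and x of flush_cutter in the frame of well between -0.062 and 0.062 m and y of flush_cutter in the frame of well between -0.09 and 0.09 m and z of flush_cutter in the frame of well between -0.01 and 0.037 m and contact force between the fingers and driver_red below 0.2 N and contact force between the fingers and driver_yellow below 0.2 N and contact force between the fingers and flush_cutter below 0.2 N and value of joint lid above 1.2 rad), for 0.2 s.
7. the lid is shut (value of joint lid below 0.035 rad), for 0.2 s.
8. the bolt is thrown with the lid shut (value of joint bolt below 0.004 m and value of joint lid below 0.035 rad), for 0.2 s.
At the end, for the whole second after the job is handed in: all the tools that were out lie still in the well, the lid shut (within 0.035 rad), the bolt thrown (within 4 mm of its right end) and the dial at 30 (within 0.2 rad, a little over one number) (all of step 8 and x of driver_red in the frame of well between -0.062 and 0.062 m and y of driver_red in the frame of well between -0.09 and 0.09 m and z of driver_red in the frame of well between -0.01 and 0.037 m and linear speed of each of driver_red, driver_yellow, flush_cutter below 0.05 m/s and x of driver_yellow in the frame of well between -0.062 and 0.062 m and y of driver_yellow in the frame of well between -0.09 and 0.09 m and z of driver_yellow in the frame of well between -0.01 and 0.037 m and x of flush_cutter in the frame of well between -0.062 and 0.062 m and y of flush_cutter in the frame of well between -0.09 and 0.09 m and z of flush_cutter in the frame of well between -0.01 and 0.037 m and (value of joint dial between -1.771 and -1.371 rad or value of joint dial between 4.512 and 4.912 rad or value of joint dial between 10.796 and 11.196 rad or value of joint dial between 17.079 and 17.479 rad)); the robot touches nothing.
It fails at once if the lid comes to its shut or its open stop faster than 1 rad/s ((value of joint lid between 0.035 and 0.1 rad and velocity of joint lid below -1 rad/s) or (value of joint lid above 1.7 rad and velocity of joint lid above 1 rad/s)).
It fails at once if a bystander is moved by more than 3 cm (distance of any of multimeter, pen_red, tape_yellow from where it was at the start of the episode above 0.03 m).
Of driver_red, driver_yellow, flush_cutter only 1 to 3 are there at a start; the rules pass over those that are not, and their reading is None.
At some moment in a run one of driver_red, driver_yellow, flush_cutter may be knocked a few centimetres aside while the robot is not near it.
Once in a run the grip may slacken for a moment while it holds something.
It also fails if it takes over 210 s, if anything falls off the work surface, if the arm or the gripper's body presses on something with over 40 N, if the wrist force passes 120 N, or if a joint passes its speed limit or range.

### The arm

A 7-joint arm with a two-finger parallel gripper is mounted at the origin on a cart in front of the work surface, level with it; the furniture and walls round the work are solid. World frame = base frame: x ahead of the robot, y to its left, z up, the work surface at z = 0. Lengths are in m, angles in degrees, forces in N, time in s.
With the tool pointing down it reaches from about 0.425 to 0.875 m from the base axis. Payload 9.9 kg.
Tool frame: the origin (TCP) lies midway between the tips of the shut fingers; the grasp point (between the pads) lies 19 mm behind it (r.grip_point_offset is the distance from the TCP to the grasp point, in m); z points along the fingers, y is the line along which they close (so a half turn about z gives the same grasp; the last joint's range is limited). The gripper opens to 85 mm and grips with 20 to 120 N. Pads are 22 mm wide; open, the fingers measure 114 mm over their backs; the gripper's body (76 mm by 85 mm) begins 54 mm behind the grasp point. The pads swing forward as they close: fully open they stand 13 mm farther back than shut.
Start: joints at [-73.671, 32.985, 1.427, 82.34, -0.859, 64.687, -3.237], TCP at [0.243, 0.63, 0.231] pointing down, gripper open.
Joint ranges: [-157.87, 157.87], [-19.46, 123.44], [-87.15, 90], [11.01, 140.99], [-62.26, 242.26], [9.8, 113.94], [-161.44, 161.44]. Speed limits (degrees/s): [127.2, 127.2, 172.46, 172.46, 180, 180, 180].

### API

Orientations are given as [roll, pitch, yaw] about the fixed x, y, z axes, in that order (R = Rz(yaw) Ry(pitch) Rx(roll)).
In Python, from bench import r gives the robot as it stands.
- The arm moves only by the shell command python3 inch.py [FORCE], which reads ROWS from standard input. ROWS is a JSON list of rows, 1 to 5 of them, each an object with the fields jaw (the finger opening in m), trans (a list: dx, dy, dz in m), rot (a list: a rotation vector rx, ry, rz in degrees); a field left out counts as zero (the opening has to be given); each row shifts and turns the commanded pose from where the row before left it, along the tool's axes as they then stand; what a row does not reach is not made up. A row lasts 1/10 s, in which the tool goes at most 0.05 m and 8.59 degrees, less where a joint would pass 70% of its speed; a pose out of reach is approached as far as the arm can. The fingers move at their own pace and stop on an object; FORCE is the grip in N (left out, the last holds). Time passes only in rows, so rows that do not move let the fingers close. It prints the time, the measured TCP pose, the force, the opening and the grip force at its end. Input that does not fit is refused with a message, and nothing moves.
- r.sense(): the state, without advancing time (a new reading comes with each control period).
- r.capture(name): name is "scene" or "top" or "wrist"; returns a dict with "pixels" (384x512x3 uint8, red, green, blue), "fx", "fy", "cx", "cy" (pixels), "pose" (4x4, takes a point from camera to world coordinates); the wrist camera has in their place "hand_eye" (4x4, takes a point from camera to tool coordinates, whose origin is the TCP and whose axes are the flange's). Camera axes: x right, y down, z forward; pixel columns grow to the right and rows downward; lengths in m; the calibration is good to about 2 mm. The wrist camera is an equidistant fisheye: a pixel r from the principal point sees the ray r / f radians off the axis. A picture is of the moment at which its call begins: read the wrist's pose just before it. There is no depth.
- r.close_job(): hands the job in; it is judged then, once.
The state is a dict: "time": time; "joints": joint angles; "qd": joint speeds; "joint_efforts": joint torques, N m; "eef_pos": TCP position; "orientation": TCP orientation; "contact_force": force on the tool from outside, world axes, zero at the start; "moment": the same for the moment, N m; "gripper_width": finger opening in m; "grip_force": force on a finger pad.
Only numpy, scipy, OpenCV 4.12 (cv2) and the standard library are available. Lean on these libraries where they do the work, as an engineer would, in place of code of your own. Each camera call takes 0.05 s, during which the arm holds its last target. There are 200 camera calls.

## Working session

There is one attempt and no reset: what is moved stays moved. The work goes in short steps, Python scripts to look and compute and a shell command to move; the robot and the scene stay as the last step left them, time stands still between calls to the robot, and variables do not carry over. Pictures are saved under pics/ and viewed, at most 14 in all, crops included, and the job is handed in when it is done.

```bash
ls; mkdir -p pics
python3 - <<'E'
from bench import r
import cv2
s=r.sense();print(s)
for n in("scene","top"):
    c=r.capture(n);print(n,c['fx'],c['fy'],c['cx'],c['cy'],c['pose'])
    cv2.imwrite(f'pics/{n}0.png',cv2.resize(c['pixels'][:,:,::-1],(768,576),interpolation=cv2.INTER_CUBIC))
E
```

```text
bench.py
inch.py
pics
{'time': 0.0, 'joints': array([-73.67172794,  33.03286692,   1.42181249,  82.38669125,
        -0.86003936,  64.68810961,  -3.23686313]), 'qd': array([-0.12525962,  0.05439869, -0.03057237,  0.13578376,  0.04827965,
       -0.05023275,  0.0282104 ]), 'joint_efforts': array([-4.96717803e-04, -7.65758157e+01,  2.25033984e+00, -2.85962248e+01,
        1.53413625e-02,  1.29121193e-02,  8.50845367e-06]), 'eef_pos': array([0.24313192, 0.62919071, 0.23043801]), 'orientation': array([-1.79902936e+02,  3.64841941e-03,  1.58873763e+02]), 'contact_force': array([-0.15394831,  0.92384928,  0.42697636]), 'moment': array([-0.02485431, -0.03991443, -0.0616009 ]), 'grip_force': 0.0, 'gripper_width': 0.08521064971384255}
scene 402.0085196690054 402.0085196690054 259.9714730889838 185.62246042539942 [[ 0.77268543 -0.37535762  0.51192175  0.07943637]
 [-0.63470262 -0.44352258  0.63280353 -0.65128044]
 [-0.01047877 -0.81387615 -0.5809439   0.64282721]
 [ 0.          0.          0.          1.        ]]
top 394.21857566533924 394.21857566533924 255.68489827889937 192.0865060419885 [[-0.02989514 -0.99177075  0.12448717  0.48045354]
 [-0.99919839  0.03296922  0.022707   -0.03162076]
 [-0.02662439 -0.12370855 -0.99196136  1.0573626 ]
 [ 0.          0.          0.          1.        ]]
```
View pics/top0.png

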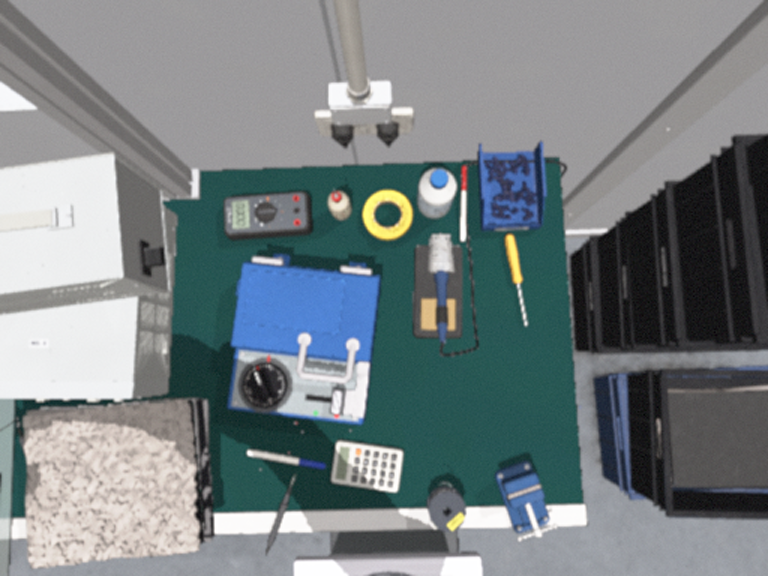

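View pics/scene0.png

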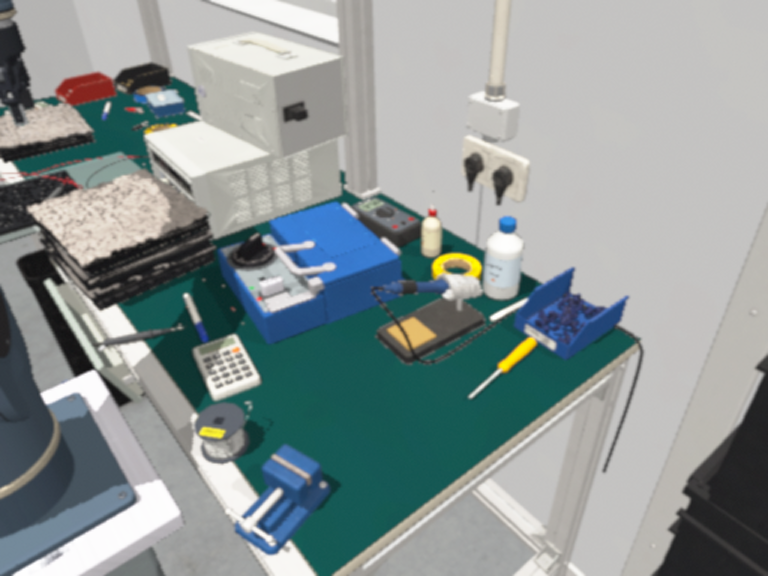

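The top view shows the locker, with deck corners near (229,408) and (364,421) in 1.5x pixels. The yellow driver is at (512,240) to (525,325). There is no red driver or cutter in sight.

Create h.py:
```python
from bench import r
import numpy as np, cv2
from scipy.spatial.transform import Rotation as R
def tool(s=None):
    s=s or r.sense(); T=np.eye(4); T[:3,:3]=R.from_euler('xyz',s['orientation'],degrees=True).as_matrix(); T[:3,3]=s['eef_pos']; return T
def cap(n):
    T=tool(); c=r.capture(n); c['fish']=n=='wrist'
    if c['fish']: c['pose']=T@c['hand_eye']
    return c
def ray(c,u,v):
    x,y=(u-c['cx'])/c['fx'],(v-c['cy'])/c['fy']
    if c['fish']:
        t=np.hypot(x,y); d=np.array([np.sin(t)*x/t,np.sin(t)*y/t,np.cos(t)])
    else: d=np.array([x,y,1])
    return c['pose'][:3,3],c['pose'][:3,:3]@d
def onz(c,u,v,z):
    o,d=ray(c,u,v); return (o+d*(z-o[2])/d[2])
def proj(c,P):
    p=np.linalg.inv(c['pose'])@np.r_[P,1]; x,y,z=p[:3]
    if c['fish']:
        q=np.hypot(x,y); t=np.arctan2(q,z); x,y=t*x/q,t*y/q
    else: x,y=x/z,y/z
    return np.array([c['cx']+c['fx']*x,c['cy']+c['fy']*y])
def local(P,yaw=None):
    """rows: target TCP (world), yaw deg -> shift in tool axes, angle left"""
    T=tool(); d=T[:3,:3].T@(np.array(P)-T[:3,3]); print('tool shift',d.round(4))
    if yaw is not None:
        w=R.from_matrix(T[:3,:3].T@R.from_euler('xyz',[180,0,yaw],degrees=True).as_matrix()).as_rotvec(degrees=True); print('rotvec',w.round(2))
```

Run:
```python
from h import *
c=cap('top')
def p(u,v,z): return onz(c,u/1.5-.17,v/1.5-.17,z).round(4)
for n,u,v,z in[('deckFL',229,408,.061),('deckFR',364,421,.061),('lidBL',242,265,.087),('lidBR',380,275,.087),('lidFL',233,345,.087),('lidFR',373,360,.087),('dial',265,384,.069),('h1',301,375,.099),('h2',348,380,.099),('drvend',510,236,.009),('drvtip',526,325,.004),('collar',519,283,.009)]: print(n,p(u,v,z))
```

```text
deckFL [0.4131 0.2554 0.061 ]
deckFR [0.3857 0.0305 0.061 ]
lidBL [0.6495 0.2266 0.087 ]
lidBR [ 0.6248 -0.0038  0.087 ]
lidFL [0.5166 0.2415 0.087 ]
lidFR [0.4852 0.0117 0.087 ]
dial [0.4511 0.193  0.069 ]
h1 [0.4646 0.1278 0.099 ]
h2 [0.4545 0.0522 0.099 ]
drvend [ 0.6993 -0.2372  0.009 ]
drvtip [ 0.539  -0.2573  0.004 ]
collar [ 0.6137 -0.2483  0.009 ]
```

```bash
echo '[{"jaw":0.085,"trans":[-0.022,-0.041,-0.01]},{"jaw":0.085,"trans":[-0.022,-0.041,-0.01]},{"jaw":0.085,"trans":[-0.022,-0.041,-0.01]},{"jaw":0.085,"trans":[-0.022,-0.041,-0.01]},{"jaw":0.085,"trans":[-0.022,-0.041,-0.01]}]' | python3 inch.py
echo '[{"jaw":0.085,"trans":[-0.04,-0.023,0]},{"jaw":0.085,"trans":[-0.04,-0.023,0]},{"jaw":0.085,"trans":[-0.04,-0.023,0]},{"jaw":0.085,"trans":[-0.04,-0.023,0]},{"jaw":0.085,"trans":[-0.04,-0.023,0]}]' | python3 inch.py
echo '[{"jaw":0.085,"trans":[-0.02,-0.01,0],"rot":[0,0,8]},{"jaw":0.085,"rot":[0,0,8]},{"jaw":0.085,"rot":[0,0,8]},{"jaw":0.085,"rot":[0,0,8]},{"jaw":0.085}]' | python3 inch.py
python3 - <<'E'
from h import *
s=r.sense();print(s['eef_pos'],s['orientation'],s['joints'].round(1))
c=cap('wrist');print(c['hand_eye'].round(3),c['fx'],c['cx'],c['cy'])
cv2.imwrite('pics/w1.png',cv2.resize(c['pixels'][:,:,::-1],(768,576),interpolation=cv2.INTER_CUBIC))
import pickle;pickle.dump(c,open('w1.pkl','wb'))
E
```

```text
time: 0.65
eef_pos: [0.272, 0.3967, 0.2814]
orientation: [-180.0, 0.0, 158.9]
contact_force: [0.9, 0.2, -0.7]
gripper_width: 0.0846
grip_force: 0.0
time: 1.15
eef_pos: [0.4179, 0.2177, 0.2814]
orientation: [180.0, 0.0, 158.9]
contact_force: [0.5, 0.5, 0.4]
gripper_width: 0.0849
grip_force: 0.0
time: 1.65
eef_pos: [0.432, 0.2028, 0.2812]
orientation: [-180.0, 0.0, 126.7]
contact_force: [0.6, 0.6, -0.6]
gripper_width: 0.085
grip_force: 0.0
[0.43204653 0.20275918 0.28115889] [-1.79976475e+02  3.99443858e-03  1.26736425e+02] [-44.   13.8  16.9 107.   -4.6  59.8  11.5]
[[ 0.001 -0.948 -0.319  0.083]
 [ 1.     0.001 -0.001  0.   ]
 [ 0.001 -0.319  0.948 -0.143]
 [ 0.     0.     0.     1.   ]] 297.3186396354542 251.7093397868058 191.21641531870677
```

View pics/w1.png

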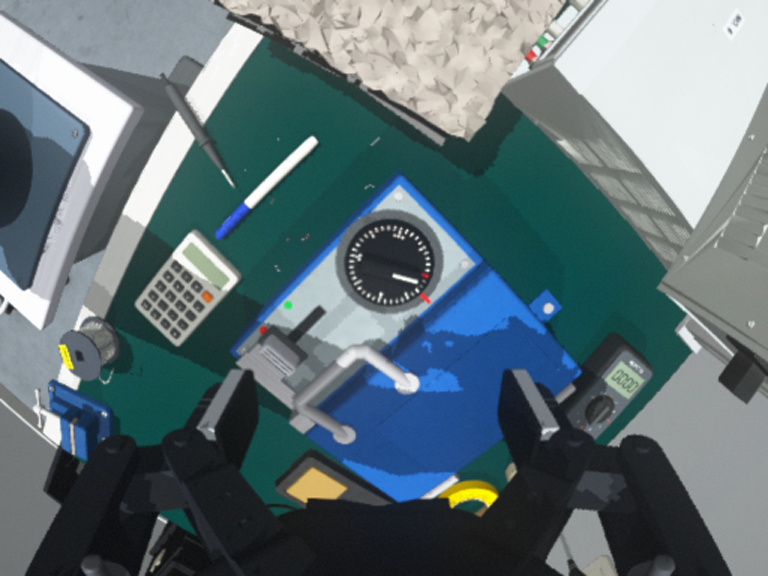

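The wrist view shows the dial centre at (390,262), the index at (424,298), the white bar line ending at (420,281), the bolt grip near (277,353) and deck corners (399,177) and (235,352).

Run:
```python
from h import *
import pickle; c=pickle.load(open('w1.pkl','rb'))
def p(u,v,z): return onz(c,u/1.5-.17,v/1.5-.17,z)
P={}
for n,u,v,z in[('FL',399,177,.061),('FR',234,353,.061),('dial',390,263,.069),('index',424,298,.062),('zero',425,275,.070),('wl1',393,273,.094),('wl2',418,280,.094),('bolt',274,345,.090),('hL',406,382,.087),('hR',344,434,.087),('hLf',355,353,.099),('hRf',302,398,.099),('reddot',264,330,.061),('green',288,305,.061)]: P[n]=p(u,v,z);print(n,P[n].round(4))
a=lambda d:np.degrees(np.arctan2(d[1],d[0]))
print(a(P['FL']-P['FR'])-90,a(P['index']-P['dial']),a(P['zero']-P['dial']),a(P['wl2']-P['wl1']),a(P['hL']-P['hR'])-90,a(P['hLf']-P['hRf'])-90)
g=cv2.resize(c['pixels'][105:275,140:310,::-1],None,fx=3.5,fy=3.5,interpolation=cv2.INTER_CUBIC);cv2.imwrite('pics/w1c.png',g)
```

```text
FL [0.4131 0.2565 0.061 ]
FR [0.3861 0.0367 0.061 ]
dial [0.4495 0.196  0.069 ]
index [0.4935 0.1873 0.062 ]
zero [0.479  0.2055 0.07  ]
wl1 [0.4516 0.1962 0.094 ]
wl2 [0.4706 0.2034 0.094 ]
bolt [0.4104 0.0846 0.09  ]
hL [0.5226 0.1227 0.087 ]
hR [0.5121 0.0427 0.087 ]
hLf [0.4672 0.1247 0.099 ]
hRf [0.4562 0.0605 0.099 ]
reddot [0.3973 0.0758 0.061 ]
green [0.4021 0.1101 0.061 ]
-7.001670028744414 -11.23927192128511 17.8973181959289 20.655891035414093 -7.487281771766732 -9.662505457144746
```

View pics/w1c.png

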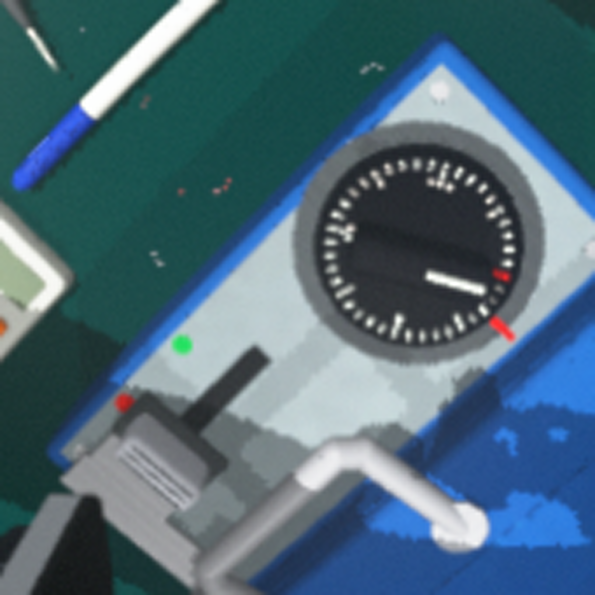

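The crop shows the dial face centre at (417,243), the red 0 at (502,275), the index line from (493,320) to (512,340), and the bolt thrown with its grip near (165,455).

Run:
```python
from h import *
import pickle; c=pickle.load(open('w1.pkl','rb'))
def p(u,v,z): return onz(c,u/3.5+140-.36,v/3.5+105-.36,z)
D=p(417,243,.069);a=lambda d:np.degrees(np.arctan2(d[1],d[0]))
ct=p(417,243,.069);print(D,a(p(502,275,.069)-D),a(p(503,330,.061)-D),a(p(483,291,.094)-p(430,275,.094)))
print('rim',p(295,243,.069),p(543,243,.069),p(417,120,.066),p(417,365,.066))
print('bolt',p(120,447,.09),p(195,505,.09),p(222,478,.09),p(140,395,.066)) 
local([D[0],D[1],.18],19)
print('from locker: axis dial = FL..')
```

```text
[0.44766005 0.1963784  0.069     ] 15.695255627612053 -10.854464612462497 19.43614567720183
rim [0.41301303 0.17051686 0.069     ] [0.4835125  0.22340597 0.069     ] [0.42148841 0.2310579  0.066     ] [0.47654323 0.15846999 0.066     ]
bolt [0.40331015 0.07443778 0.09      ] [0.43859462 0.07133211 0.09      ] [0.44044454 0.08736027 0.09      ] [0.39957415 0.08469649 0.066     ]
tool shift [-0.0146  0.0086  0.1012]
rotvec [-1.0000e-02  2.0000e-02  1.0805e+02]
from locker: axis dial = FL..
```

```bash
echo '[{"jaw":0.045,"trans":[-0.015,0.009,0.02],"rot":[0,0,8.5]},{"jaw":0.045,"trans":[0,0,0.02],"rot":[0,0,8.5]},{"jaw":0.045,"trans":[0,0,0.02],"rot":[0,0,8.5]},{"jaw":0.045,"trans":[0,0,0.02],"rot":[0,0,8.5]},{"jaw":0.045,"trans":[0,0,0.02],"rot":[0,0,8.5]}]' | python3 inch.py 40 | tail -5
echo '[{"jaw":0.045,"trans":[0,0,0.02],"rot":[0,0,8.5]},{"jaw":0.045,"rot":[0,0,8.5]},{"jaw":0.045,"rot":[0,0,8.5]},{"jaw":0.045,"rot":[0,0,8.5]},{"jaw":0.045,"rot":[0,0,8.5]}]' | python3 inch.py | tail -5
echo '[{"jaw":0.045,"rot":[0,0,8.5]},{"jaw":0.045,"rot":[0,0,8.5]},{"jaw":0.045,"rot":[0,0,6]},{"jaw":0.045},{"jaw":0.045}]' | python3 inch.py
python3 - <<'E'
from h import *
print(r.sense()['joints'].round(1)); local([.4485,.196,.073],19.5)
c=cap('wrist')
cv2.imwrite('pics/w2.png',cv2.resize(c['pixels'][:,:,::-1],(768,576),interpolation=cv2.INTER_CUBIC))
E
```

```text
eef_pos: [0.4483, 0.1962, 0.1805]
orientation: [180.0, -0.0, 84.3]
contact_force: [0.8, 0.9, 0.6]
gripper_width: 0.0452
grip_force: 0.0
eef_pos: [0.4483, 0.1964, 0.1612]
orientation: [-180.0, 0.0, 41.8]
contact_force: [0.3, -0.2, -0.4]
gripper_width: 0.045
grip_force: 0.0
time: 3.2
eef_pos: [0.4483, 0.1964, 0.1612]
orientation: [180.0, 0.0, 19.2]
contact_force: [0.1, -0.1, -0.1]
gripper_width: 0.0449
grip_force: 0.0
[-58.6  28.2  43.5 116.1 -26.9  46.  -69.9]
tool shift [0.0001 0.0004 0.0882]
rotvec [ 0.01  0.02 -0.29]
```

View pics/w2.png

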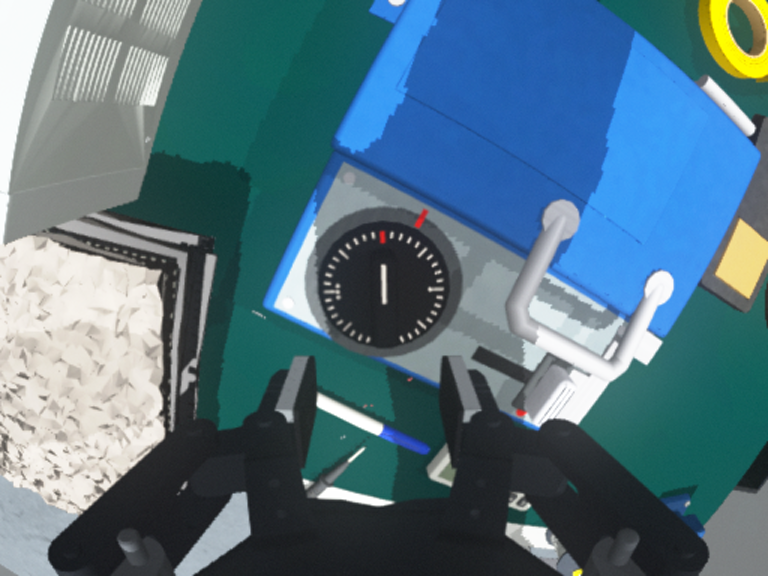

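The bar is lined up with the tool. The 0 mark is at (382,237) and the index at (421,218), so the dial reads about 3. Descending to grip.

```bash
echo '[{"jaw":0.045,"trans":[0,0,0.022]},{"jaw":0.045,"trans":[0,0,0.022]},{"jaw":0.045,"trans":[0,0,0.022]},{"jaw":0.045,"trans":[0,0,0.021]},{"jaw":0.045}]' | python3 inch.py
echo '[{"jaw":0.0},{"jaw":0.0},{"jaw":0.0},{"jaw":0.0},{"jaw":0}]' | python3 inch.py 40
```

```text
time: 3.75
eef_pos: [0.4472, 0.1958, 0.0726]
orientation: [180.0, 0.2, 19.0]
contact_force: [-1.0, 1.2, 0.3]
gripper_width: 0.045
grip_force: 0.0
time: 4.25
eef_pos: [0.4496, 0.1938, 0.0756]
orientation: [179.8, -0.1, 18.8]
contact_force: [2.7, -11.4, 1.4]
gripper_width: 0.0129
grip_force: 42.2
```

```bash
echo '[{"jaw":0,"trans":[0,0.003,0]},{"jaw":0,"rot":[0,0,-8]},{"jaw":0,"rot":[0,0,-8.5]},{"jaw":0,"rot":[0,0,-8.5]},{"jaw":0,"rot":[0,0,-8.5]}]' | python3 inch.py 
echo '[{"jaw":0,"rot":[0,0,-8.5]},{"jaw":0,"rot":[0,0,-8.5]},{"jaw":0,"rot":[0,0,-8.5]},{"jaw":0,"rot":[0,0,-8.5]},{"jaw":0}]' | python3 inch.py
```

```text
time: 4.75
eef_pos: [0.4499, 0.1932, 0.0756]
orientation: [179.9, -0.1, 52.7]
contact_force: [-0.4, -3.4, 3.9]
gripper_width: 0.013
grip_force: 42.5
time: 5.25
eef_pos: [0.4504, 0.1929, 0.0755]
orientation: [179.9, -0.0, 86.5]
contact_force: [0.8, -3.2, 8.5]
gripper_width: 0.013
grip_force: 43.1
```

```bash
echo '[{"jaw":0,"rot":[0,0,-8.5]},{"jaw":0,"rot":[0,0,-8.5]},{"jaw":0,"rot":[0,0,-8.5]},{"jaw":0,"rot":[0,0,-8.5]},{"jaw":0,"rot":[0,0,-5]}]' | python3 inch.py 
echo '[{"jaw":0,"rot":[0,0,-2]},{"jaw":0},{"jaw":0},{"jaw":0}]' | python3 inch.py
python3 - <<'E'
from h import *
print(r.sense()['joints'].round(1));c=cap('wrist')
cv2.imwrite('pics/w3.png',cv2.resize(c['pixels'][:,:,::-1],(768,576),interpolation=cv2.INTER_CUBIC))
E
```

```text
time: 5.75
eef_pos: [0.451, 0.1931, 0.0755]
orientation: [179.8, 0.1, 125.4]
contact_force: [2.1, -3.6, 7.0]
gripper_width: 0.0128
grip_force: 43.0
time: 6.15
eef_pos: [0.451, 0.1931, 0.0755]
orientation: [179.8, 0.1, 127.1]
contact_force: [3.2, -3.9, 8.0]
gripper_width: 0.013
grip_force: 43.0
[-31.2  30.    3.5 120.4  -3.4  29.6  12. ]
```

View pics/w3.png

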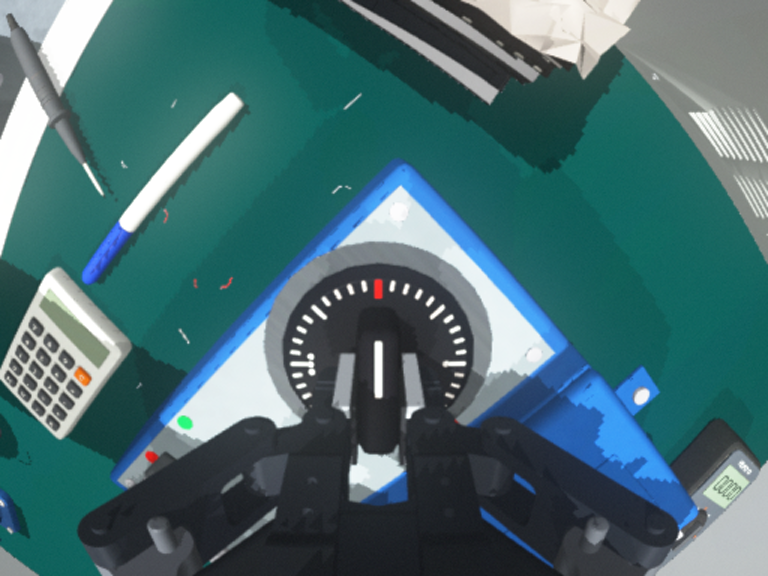

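The bar points to 0 at the top, along the tool, and the red index shows by the finger at (455,420), so the dial is at about 15. Now turning right.

```bash
echo '[{"jaw":0,"rot":[0,0,8.5]},{"jaw":0,"rot":[0,0,8.5]},{"jaw":0,"rot":[0,0,8.5]},{"jaw":0,"rot":[0,0,8.5]},{"jaw":0,"rot":[0,0,8.5]}]' | python3 inch.py |sed -n 2,4p
echo '[{"jaw":0,"rot":[0,0,8.5]},{"jaw":0,"rot":[0,0,8.5]},{"jaw":0,"rot":[0,0,8.5]},{"jaw":0,"rot":[0,0,8.5]},{"jaw":0,"rot":[0,0,8.5]}]' | python3 inch.py |sed -n 2,4p
echo '[{"jaw":0,"rot":[0,0,8.5]},{"jaw":0,"rot":[0,0,8.5]},{"jaw":0,"rot":[0,0,8.5]},{"jaw":0}]' | python3 inch.py 
python3 -c "
from h import *
print(r.sense()['joints'].round(1))"
```

```text
eef_pos: [0.4503, 0.193, 0.0755]
orientation: [179.9, -0.0, 84.2]
contact_force: [0.0, -5.5, 7.1]
eef_pos: [0.4498, 0.1933, 0.0755]
orientation: [180.0, -0.1, 41.8]
contact_force: [-1.9, -3.3, 10.2]
time: 7.6
eef_pos: [0.4497, 0.1937, 0.0755]
orientation: [-180.0, -0.1, 16.3]
contact_force: [-3.1, -1.7, 14.3]
gripper_width: 0.0128
grip_force: 43.9
[-52.3  35.1  35.9 121.1 -36.3  34.7 -64.2]
```

```bash
echo '[{"jaw":0,"trans":[0,0,-0.002],"rot":[0,0,8.5]},{"jaw":0,"rot":[0,0,8.5]},{"jaw":0,"rot":[0,0,8]},{"jaw":0}]' | python3 inch.py |sed -n 2,4p
echo '[{"jaw":0,"rot":[0,0,8.5]},{"jaw":0,"rot":[0,0,7]},{"jaw":0},{"jaw":0},{"jaw":0}]' | python3 inch.py
python3 -c "
from h import *
print(r.sense()['joints'].round(1))"
```

```text
eef_pos: [0.4495, 0.194, 0.0759]
orientation: [180.0, -0.0, -8.4]
contact_force: [4.5, 0.7, -16.6]
time: 8.5
eef_pos: [0.4496, 0.1942, 0.076]
orientation: [-180.0, -0.0, -23.4]
contact_force: [6.2, 1.7, -21.3]
gripper_width: 0.013
grip_force: 43.2
[-58.7  39.1  47.6 121.2 -46.5  39.9 -92.9]
```

```bash
echo '[{"jaw":0,"trans":[0,0,0.001],"rot":[0,0,1.5]},{"jaw":0},{"jaw":0},{"jaw":0},{"jaw":0}]' | python3 inch.py|sed -n 2,4p
echo '[{"jaw":0,"rot":[0,0,-8.5]},{"jaw":0,"rot":[0,0,-8.5]},{"jaw":0,"rot":[0,0,-8.5]},{"jaw":0,"rot":[0,0,-8.5]},{"jaw":0,"rot":[0,0,-8.5]}]' | python3 inch.py|sed -n 2,4p
echo '[{"jaw":0,"rot":[0,0,-8.5]},{"jaw":0,"rot":[0,0,-8.5]},{"jaw":0},{"jaw":0},{"jaw":0}]' | python3 inch.py
```

```text
eef_pos: [0.4496, 0.1942, 0.0758]
orientation: [-179.9, 0.0, -25.1]
contact_force: [-0.0, 6.0, 2.6]
eef_pos: [0.4496, 0.1935, 0.0758]
orientation: [-180.0, -0.0, 17.8]
contact_force: [-0.6, 1.8, 1.6]
time: 10.0
eef_pos: [0.4497, 0.1933, 0.0757]
orientation: [180.0, -0.0, 34.1]
contact_force: [-1.3, 0.5, 7.5]
gripper_width: 0.0127
grip_force: 47.1
```

```bash
echo '[{"jaw":0,"rot":[0,0,-3.7]},{"jaw":0},{"jaw":0},{"jaw":0},{"jaw":0}]' | python3 inch.py|sed -n 2,4p
echo '[{"jaw":0.045},{"jaw":0.045},{"jaw":0.045,"trans":[0,0,-0.03]},{"jaw":0.045,"trans":[0,0,-0.05]},{"jaw":0.045,"trans":[0,0,-0.03]}]' | python3 inch.py
python3 - <<'E'
from h import *
print(r.sense()['joints'].round(1));c=cap('wrist')
import pickle;pickle.dump(c,open('w4.pkl','wb'))
cv2.imwrite('pics/w4.png',cv2.resize(c['pixels'][:,:,::-1],(768,576),interpolation=cv2.INTER_CUBIC))
E
```

```text
eef_pos: [0.4497, 0.1932, 0.0757]
orientation: [180.0, -0.0, 37.8]
contact_force: [-0.0, 1.1, 8.5]
time: 11.0
eef_pos: [0.4496, 0.1926, 0.1875]
orientation: [180.0, -0.0, 37.9]
contact_force: [0.6, 0.1, -0.1]
gripper_width: 0.0452
grip_force: 0.0
[-56.3  24.6  39.6 114.2 -20.8  48.3 -57.3]
```

View pics/w4.png

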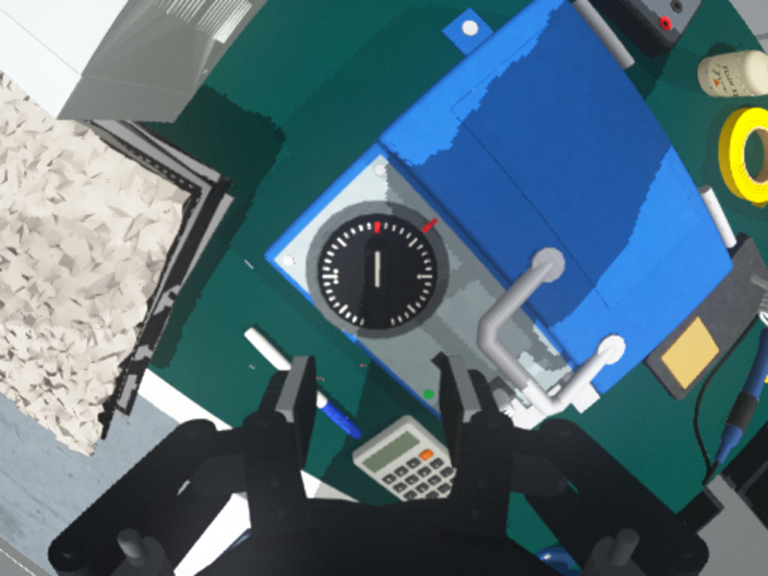

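The index is now at (430,226), beside the long mark 5. Next is the bolt.

```bash
echo '[{"jaw":0.05,"trans":[-0.0303,0.0246,0.0125]},{"jaw":0.05,"trans":[-0.0303,0.0246,0.0125]},{"jaw":0.05,"trans":[-0.0303,0.0246,0.0125]},{"jaw":0.05,"rot":[0,0,7.5]},{"jaw":0.05,"rot":[0,0,7.5]}]' | python3 inch.py|sed -n 2,4p
echo '[{"jaw":0.05,"rot":[0,0,7.5]},{"jaw":0.05,"rot":[0,0,7.5]},{"jaw":0.05,"rot":[0,0,7.5]},{"jaw":0.05,"rot":[0,0,7.5]},{"jaw":0.05}]' | python3 inch.py
python3 - <<'E'
from h import *
print(r.sense()['joints'].round(1));local([.423,.0785,.072],-7);c=cap('wrist')
import pickle;pickle.dump(c,open('w5.pkl','wb'))
cv2.imwrite('pics/w5.png',cv2.resize(c['pixels'][:,:,::-1],(768,576),interpolation=cv2.INTER_CUBIC))
E
```

```text
eef_pos: [0.4225, 0.0773, 0.1475]
orientation: [-180.0, 0.1, 22.5]
contact_force: [0.2, 0.7, 0.5]
time: 12.05
eef_pos: [0.4229, 0.0791, 0.1474]
orientation: [179.9, 0.0, -7.1]
contact_force: [0.1, -0.1, -0.3]
gripper_width: 0.0503
grip_force: 0.0
[-52.2  27.4  51.4 124.9 -32.4  42.  -75.9]
tool shift [0.0002 0.0005 0.0754]
rotvec [ 0.06  0.04 -0.13]
```

View pics/w5.png

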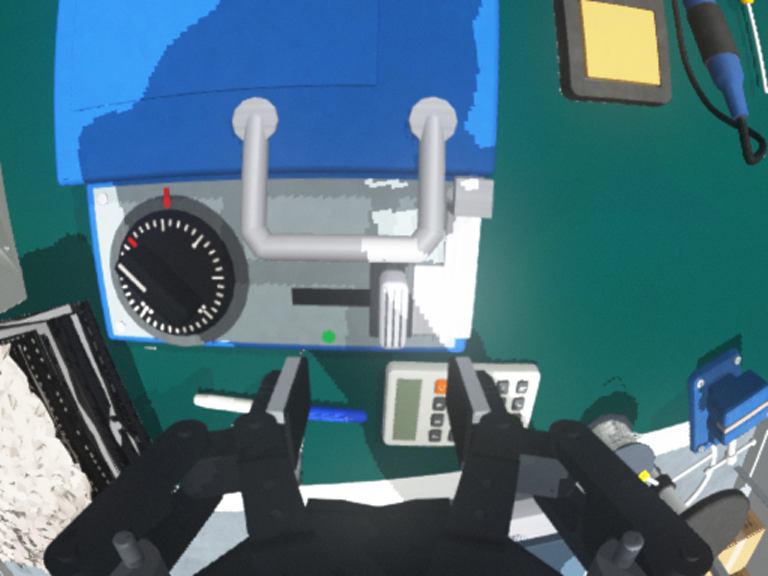

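The bolt grip is at (395,312), a little right of centre, and the handle bar runs from (258,245) to (430,245).

Run:
```python
from h import *
import pickle; c=pickle.load(open('w5.pkl','rb'))
def p(u,v,z): return onz(c,u/1.5-.17,v/1.5-.17,z)
print('grip',np.mean([p(384,272,.09),p(409,272,.09),p(382,347,.09),p(408,347,.09)],0))
a,b=p(262,246,.099),p(428,246,.099);print('handle',a,b,(a+b)/2)
d=p(175,273,.069);print('dial',d)
```

```text
grip [0.42403128 0.07058679 0.09      ]
handle [0.46591447 0.12666034 0.099     ] [0.45637945 0.05298594 0.099     ] [0.46114696 0.08982314 0.099     ]
dial [0.45223706 0.18945766 0.069     ]
```

```bash
echo '[{"jaw":0.05,"trans":[0,0.006,0.018]},{"jaw":0.05,"trans":[0,0,0.02]},{"jaw":0.05,"trans":[0,0,0.02]},{"jaw":0.05,"trans":[0,0,0.016]},{"jaw":0.05}]' | python3 inch.py|sed -n 2,4p
echo '[{"jaw":0.0},{"jaw":0.0},{"jaw":0.0},{"jaw":0.0},{"jaw":0}]' | python3 inch.py 40
```

```text
eef_pos: [0.4215, 0.073, 0.0726]
orientation: [179.9, 0.2, -6.8]
contact_force: [-0.2, 0.7, 0.8]
time: 13.1
eef_pos: [0.423, 0.0733, 0.0746]
orientation: [-180.0, -0.1, -6.9]
contact_force: [-0.0, -1.2, 4.2]
gripper_width: 0.0134
grip_force: 39.9
```

Well centred. I'll slide it left (tool -y).

```bash
echo '[{"jaw":0,"trans":[0,-0.008,0]},{"jaw":0,"trans":[0,-0.01,0]},{"jaw":0,"trans":[0,-0.01,0]},{"jaw":0,"trans":[0,-0.008,0]},{"jaw":0,"trans":[0,-0.001,0]}]' | python3 inch.py
echo '[{"jaw":0},{"jaw":0},{"jaw":0}]' | python3 inch.py
```

```text
time: 13.6
eef_pos: [0.4278, 0.1065, 0.0746]
orientation: [179.7, -0.2, -7.1]
contact_force: [-1.4, -22.6, 11.1]
gripper_width: 0.013
grip_force: 40.8
time: 13.9
eef_pos: [0.4278, 0.1065, 0.0746]
orientation: [179.8, -0.2, -7.1]
contact_force: [-1.4, -17.3, 9.7]
gripper_width: 0.0131
grip_force: 40.6
```

```bash
echo '[{"jaw":0,"trans":[0,-0.003,0]},{"jaw":0},{"jaw":0},{"jaw":0,"trans":[0,0.004,0]}]' | python3 inch.py
echo '[{"jaw":0.05},{"jaw":0.05},{"jaw":0.05,"trans":[0,0,-0.03]},{"jaw":0.05,"trans":[0,0,-0.045]},{"jaw":0.05,"trans":[0,0,-0.02]}]' | python3 inch.py
python3 - <<'E'
from h import *
print(r.sense()['joints'].round(1));local([.462,.0895,.15],83);local([.462,.0895,.15],-97)
E
```

```text
time: 14.3
eef_pos: [0.4278, 0.1062, 0.0746]
orientation: [179.8, -0.2, -7.1]
contact_force: [0.5, -2.6, 9.6]
gripper_width: 0.0131
grip_force: 40.7
time: 14.8
eef_pos: [0.4275, 0.1096, 0.1713]
orientation: [-180.0, -0.1, -6.9]
contact_force: [0.3, 0.1, -0.2]
gripper_width: 0.0498
grip_force: 0.0
[-57.9  26.5  54.4 121.9 -30.3  46.  -81.4]
tool shift [0.0366 0.0159 0.0213]
rotvec [ 3.000e-02 -1.000e-01 -8.987e+01]
tool shift [0.0366 0.0159 0.0213]
rotvec [-1.000e-01 -3.000e-02  9.013e+01]
```

```bash
echo '[{"jaw":0.05,"trans":[0.018,0.0125,0.01],"rot":[0,0,-8]},{"jaw":0.05,"trans":[0.018,0.0125,0.01],"rot":[0,0,-8.2]},{"jaw":0.045,"rot":[0,0,-8.2]},{"jaw":0.045,"rot":[0,0,-8.2]},{"jaw":0.045,"rot":[0,0,-8.2]}]' | python3 inch.py|sed -n 2,4p
echo '[{"jaw":0.045,"rot":[0,0,-8.2]},{"jaw":0.04,"rot":[0,0,-8.2]},{"jaw":0.04,"rot":[0,0,-8.2]},{"jaw":0.04,"rot":[0,0,-8.2]},{"jaw":0.04,"rot":[0,0,-8.2]}]' | python3 inch.py|sed -n 2,4p
echo '[{"jaw":0.04,"rot":[0,0,-8.2]},{"jaw":0.04},{"jaw":0.04}]' | python3 inch.py
python3 - <<'E'
from h import *
local([.4604,.0805,.08],83);c=cap('wrist')
import pickle;pickle.dump(c,open('w6.pkl','wb'))
cv2.imwrite('pics/w6.png',cv2.resize(c['pixels'][:,:,::-1],(768,576),interpolation=cv2.INTER_CUBIC))
E
```

```text
eef_pos: [0.4614, 0.0833, 0.1487]
orientation: [-180.0, 0.0, 34.3]
contact_force: [-1.0, -0.5, -0.6]
eef_pos: [0.4613, 0.0835, 0.1489]
orientation: [-180.0, -0.0, 75.3]
contact_force: [-0.0, -0.2, -0.4]
time: 16.1
eef_pos: [0.4614, 0.0829, 0.1488]
orientation: [-180.0, -0.0, 82.9]
contact_force: [-0.4, -0.7, 0.2]
gripper_width: 0.0401
grip_force: 0.0
tool shift [-0.0025 -0.0007  0.0688]
rotvec [-0.02 -0.02 -0.12]
```

View pics/w6.png

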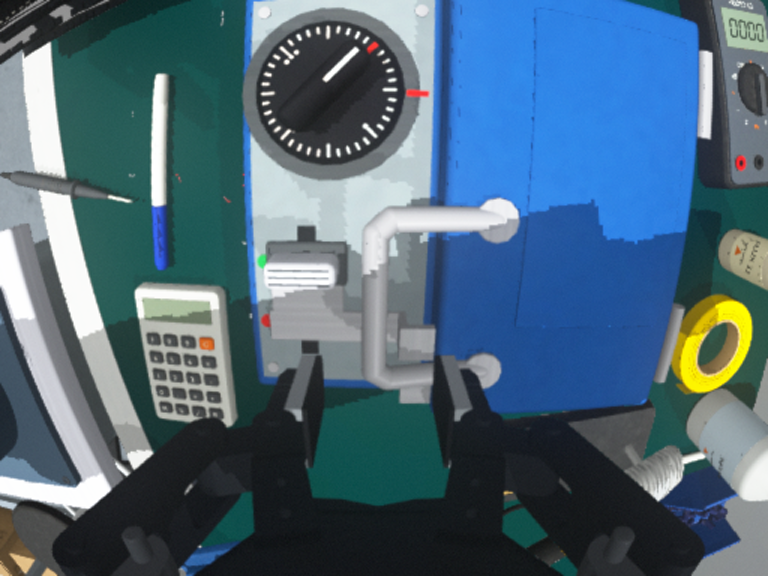

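The bolt is drawn, by the green dot at (263,261), and the handle bar (375,225 to 380) is centred between the fingers.

```bash
echo '[{"jaw":0.04,"trans":[-0.002,0,0.02]},{"jaw":0.04,"trans":[0,0,0.02]},{"jaw":0.04,"trans":[0,0,0.02]},{"jaw":0.04,"trans":[0,0,0.009]},{"jaw":0.04}]' | python3 inch.py|sed -n 2,4p
echo '[{"jaw":0.0},{"jaw":0.0},{"jaw":0.0},{"jaw":0.0},{"jaw":0}]' | python3 inch.py 30
```

```text
eef_pos: [0.4621, 0.0804, 0.0808]
orientation: [179.9, -0.0, 82.9]
contact_force: [-8.4, 0.5, 34.5]
time: 17.15
eef_pos: [0.4594, 0.0804, 0.0814]
orientation: [-179.8, -0.0, 82.9]
contact_force: [-12.7, -0.9, 37.2]
gripper_width: 0.0106
grip_force: 32.9
```

```bash
echo '[{"jaw":0,"trans":[0,0,-0.003]},{"jaw":0}]' | python3 inch.py
python3 - <<'E'
import numpy as np
R=176;f=np.radians(5.87+np.r_[0:91:5,93:110:2])
y=-R*np.cos(f);z=-R*np.sin(f)
for a,dy,dz in zip(np.degrees(f[1:])-5.87,np.diff(y),np.diff(z)):print('%.0f %.1f %.1f'%(a,dy,dz),end='; ')
E
```

```text
time: 17.35
eef_pos: [0.4594, 0.0804, 0.0828]
orientation: [-179.8, 0.0, 83.0]
contact_force: [-5.7, -1.4, 0.8]
gripper_width: 0.0106
grip_force: 29.9
5 2.2 -15.2; 10 3.6 -14.9; 15 4.8 -14.6; 20 6.1 -14.1; 25 7.3 -13.5; 30 8.4 -12.8; 35 9.5 -12.0; 40 10.5 -11.2; 45 11.5 -10.2; 50 12.3 -9.2; 55 13.1 -8.1; 60 13.7 -6.9; 65 14.3 -5.7; 70 14.7 -4.4; 75 15.0 -3.1; 80 15.3 -1.8; 85 15.3 -0.4; 90 15.3 0.9; 93 9.1 1.2; 95 6.1 1.1; 97 6.0 1.3; 99 6.0 1.5; 101 5.9 1.7; 103 5.8 1.9; 105 5.8 2.1; 107 5.7 2.3; 109 5.6 2.5;
```

```bash
echo '[{"jaw":0,"trans":[0,0.002,-0.0152]},{"jaw":0,"trans":[0,0.0036,-0.0149]},{"jaw":0,"trans":[0,0.0048,-0.0146]},{"jaw":0,"trans":[0,0.0061,-0.0141]},{"jaw":0,"trans":[0,0.0073,-0.0135]}]' | python3 inch.py 40|sed -n 2,6p
echo '[{"jaw":0,"trans":[0,0.0084,-0.0128]},{"jaw":0,"trans":[0,0.0095,-0.012]},{"jaw":0,"trans":[0,0.0105,-0.0112]},{"jaw":0,"trans":[0,0.0115,-0.0102]},{"jaw":0,"trans":[0,0.0123,-0.0092]}]' | python3 inch.py|sed -n 2,6p
```

```text
eef_pos: [0.482, 0.0771, 0.1547]
orientation: [-179.6, 0.1, 82.9]
contact_force: [-7.5, -2.0, -3.0]
gripper_width: 0.0105
grip_force: 38.9
eef_pos: [0.5311, 0.0702, 0.2105]
orientation: [-179.3, 0.1, 82.9]
contact_force: [-21.8, -3.3, 19.9]
gripper_width: 0.0104
grip_force: 40.4
```

```bash
echo '[{"jaw":0,"trans":[0,0.0101,-0.0111]},{"jaw":0,"trans":[0,0.0137,-0.0069]},{"jaw":0,"trans":[0,0.0143,-0.0057]},{"jaw":0,"trans":[0,0.0147,-0.0044]}]' | python3 inch.py|sed -n 2,6p
echo '[{"jaw":0,"trans":[0,0.015,-0.0031]},{"jaw":0,"trans":[0,0.0153,-0.0018]},{"jaw":0,"trans":[0,0.0153,-0.0004]},{"jaw":0,"trans":[0,0.01,0.0004]}]' | python3 inch.py|sed -n 2,6p
```

```text
eef_pos: [0.5877, 0.0623, 0.2384]
orientation: [-179.8, 0.2, 82.8]
contact_force: [-8.8, -4.6, 7.9]
gripper_width: 0.0105
grip_force: 42.6
eef_pos: [0.644, 0.0553, 0.2433]
orientation: [-179.9, 0.2, 82.8]
contact_force: [-4.8, -6.9, 2.2]
gripper_width: 0.0102
grip_force: 42.7
```

```bash
echo '[{"jaw":0,"trans":[-0.001,0.0075,0.0009]},{"jaw":0,"trans":[0,0.0075,0.0012]},{"jaw":0,"trans":[0,0.0075,0.0014]},{"jaw":0,"trans":[0,0.0075,0.0017]},{"jaw":0,"trans":[0,0.006,0.0016]}]' | python3 inch.py|sed -n 2,6p
echo '[{"jaw":0,"trans":[0,0.006,0.0018]},{"jaw":0,"trans":[0,0.005,0.0017]},{"jaw":0,"trans":[0,0.003,0.001]},{"jaw":0},{"jaw":0}]' | python3 inch.py|sed -n 2,6p
```

```text
eef_pos: [0.6797, 0.0506, 0.2368]
orientation: [-180.0, 0.2, 82.9]
contact_force: [-2.8, -5.6, 4.5]
gripper_width: 0.0106
grip_force: 43.3
eef_pos: [0.6898, 0.0492, 0.2337]
orientation: [-179.6, 0.1, 82.9]
contact_force: [-23.3, -3.9, 22.3]
gripper_width: 0.0106
grip_force: 44.9
```

```bash
echo '[{"jaw":0,"trans":[0,-0.004,-0.004]},{"jaw":0},{"jaw":0.05},{"jaw":0.05},{"jaw":0.05,"trans":[0,0,-0.02]}]' | python3 inch.py|sed -n 2,6p
echo '[{"jaw":0.05,"trans":[0,0,-0.04]},{"jaw":0.085,"trans":[0,0,-0.04]},{"jaw":0.085,"trans":[-0.04,0,0]},{"jaw":0.085,"trans":[-0.045,0,0]},{"jaw":0.085,"trans":[-0.045,0,0]}]' | python3 inch.py|sed -n 2,6p
python3 - <<'E'
from h import *
c=cap('top');import pickle;pickle.dump(c,open('t2.pkl','wb'))
cv2.imwrite('pics/t2.png',cv2.resize(c['pixels'][:,:,::-1],(768,576),interpolation=cv2.INTER_CUBIC))
E
```

```text
eef_pos: [0.689, 0.0525, 0.2539]
orientation: [-179.8, 0.0, 83.1]
contact_force: [-0.7, -0.8, -0.6]
gripper_width: 0.0501
grip_force: 0.0
eef_pos: [0.6745, -0.078, 0.3368]
orientation: [179.9, -0.0, 83.1]
contact_force: [1.0, -0.2, 0.1]
gripper_width: 0.0853
grip_force: 0.0
```

View pics/t2.png

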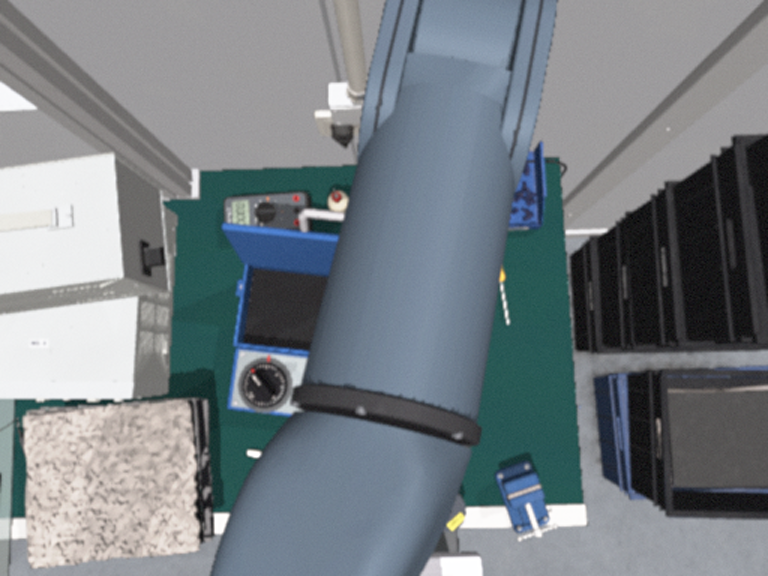

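The arm hides part of the bench, but the driver has been knocked: its collar is now near (502,278) and its tip near (508,323). I'll look with the wrist camera.

```bash
echo '[{"jaw":0.085,"trans":[-0.043,-0.013,0.02]},{"jaw":0.085,"trans":[-0.043,-0.013,0.02]},{"jaw":0.085,"trans":[-0.042,-0.014,0.02]},{"jaw":0.085},{"jaw":0.085}]' | python3 inch.py|sed -n 2,6p
python3 - <<'E'
from h import *
c=cap('wrist');import pickle;pickle.dump(c,open('w7.pkl','wb'))
cv2.imwrite('pics/w7.png',cv2.resize(c['pixels'][:,:,::-1],(768,576),interpolation=cv2.INTER_CUBIC))
E
```

```text
eef_pos: [0.6189, -0.2006, 0.2762]
orientation: [180.0, -0.0, 82.9]
contact_force: [-0.3, 0.8, -0.3]
gripper_width: 0.0853
grip_force: 0.0
```

View pics/w7.png

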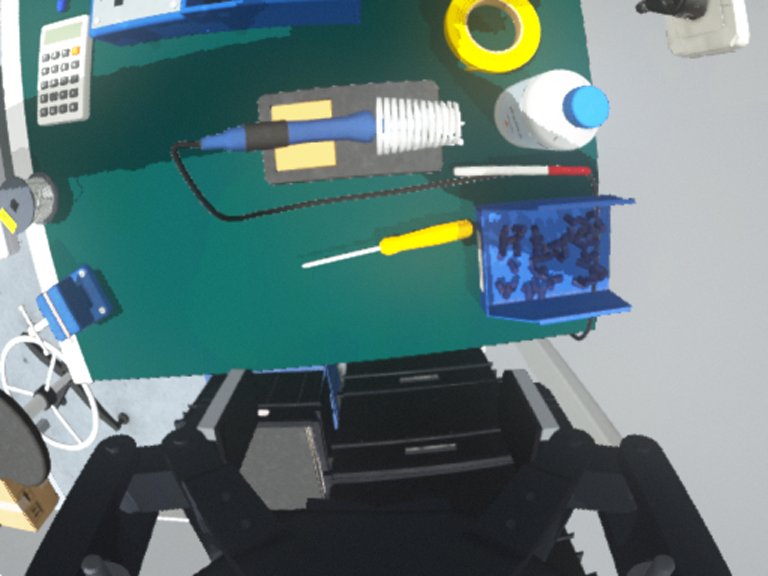

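The driver's handle end is at (472,229), touching distance from the bin. Its collar is at (381,246) and its tip at (304,266). There are no other tools here.

Run:
```python
from h import *
import pickle; c=pickle.load(open('w7.pkl','rb'))
def p(u,v,z): return onz(c,u/1.5-.17,v/1.5-.17,z)
e,k,t=p(472,229,.009),p(381,246,.009),p(304,266,.007)
print(e,k,t); u=(e-t)[:2];u/=np.linalg.norm(u);yaw=np.degrees(np.arctan2(u[1],u[0]));u2=(e-k)[:2];print(u,yaw,np.degrees(np.arctan2(u2[1],u2[0])),np.linalg.norm(e-t),np.linalg.norm(e-k))
o=(e[:2]-.084*u + k[:2]+.008*u+t[:2]+.084*u)/3;g=o+.025*u;print(o,g)
local([g[0],g[1],.15],yaw);print(r.sense()['joints'].round(1))
```

```text
[ 0.70751214 -0.20898369  0.009     ] [ 0.61974683 -0.21549506  0.009     ] [ 0.54329143 -0.22624308  0.007     ]
[0.99452246 0.10452308] 5.9996895937949075 4.243041784631015 0.16513729664273516 0.08800652237334694
[ 0.62616886 -0.21662855] [ 0.65103192 -0.21401547]
tool shift [-0.0111  0.0327  0.1265]
rotvec [ 2.000e-02 -7.000e-02  7.706e+01]
[ -0.9  30.9  25.2  83.  -13.6  69.   19. ]
```

```bash
echo '[{"jaw":0.045,"trans":[-0.011,0.033,0.02],"rot":[0,0,8.5]},{"jaw":0.045,"trans":[0,0,0.02],"rot":[0,0,8.5]},{"jaw":0.045,"trans":[0,0,0.02],"rot":[0,0,8.5]},{"jaw":0.045,"trans":[0,0,0.02],"rot":[0,0,8.5]},{"jaw":0.045,"trans":[0,0,0.02],"rot":[0,0,8.5]}]' | python3 inch.py|sed -n 2,6p
echo '[{"jaw":0.045,"trans":[0,0,0.02],"rot":[0,0,8.5]},{"jaw":0.045,"rot":[0,0,8.5]},{"jaw":0.045,"rot":[0,0,8.5]},{"jaw":0.045,"rot":[0,0,9.5]},{"jaw":0.045}]' | python3 inch.py|sed -n 2,6p
python3 - <<'E'
from h import *
local([.651,-.214,.004],5.2);c=cap('wrist');import pickle;pickle.dump(c,open('w8.pkl','wb'))
cv2.imwrite('pics/w8.png',cv2.resize(c['pixels'][:,:,::-1],(768,576),interpolation=cv2.INTER_CUBIC))
E
```

```text
eef_pos: [0.6522, -0.2124, 0.1758]
orientation: [180.0, -0.1, 40.4]
contact_force: [0.5, 0.1, -0.1]
gripper_width: 0.045
grip_force: 0.0
eef_pos: [0.6521, -0.2122, 0.1561]
orientation: [-180.0, -0.0, 6.5]
contact_force: [0.2, 0.6, 0.3]
gripper_width: 0.0449
grip_force: 0.0
tool shift [-0.0014  0.0017  0.1521]
rotvec [-0.01 -0.03  1.33]
```

View pics/w8.png

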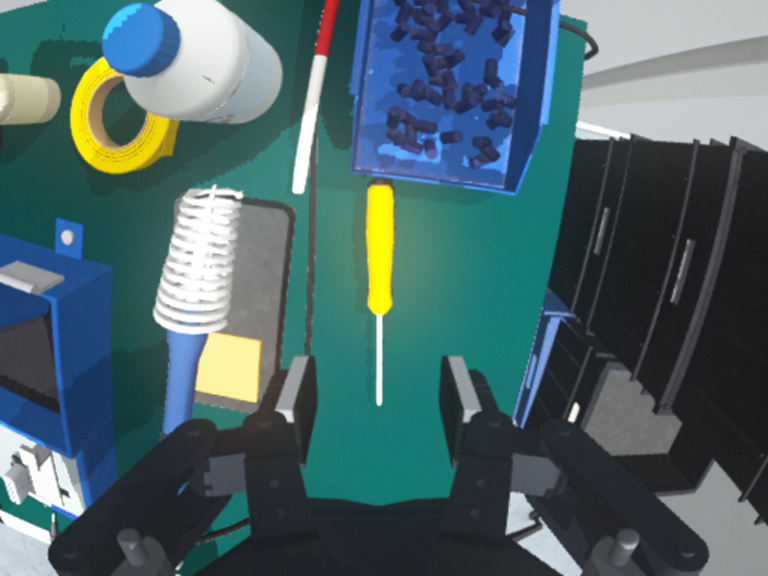

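The driver is upright in the image at column 380, from (381,185) to (379,405), so it lies along the tool's x axis and between the fingers.

```bash
echo '[{"jaw":0.045,"trans":[-0.001,0.002,0.04]},{"jaw":0.045,"trans":[0,0,0.04]},{"jaw":0.045,"trans":[0,0,0.04]},{"jaw":0.045,"trans":[0,0,0.031]},{"jaw":0.045}]' | python3 inch.py|sed -n 2,6p
echo '[{"jaw":0.0},{"jaw":0.0},{"jaw":0.0},{"jaw":0.0},{"jaw":0}]' | python3 inch.py 60|sed -n 2,6p
```

```text
eef_pos: [0.6481, -0.2144, 0.0012]
orientation: [-179.8, 0.3, 6.8]
contact_force: [-0.2, 1.1, 0.4]
gripper_width: 0.0453
grip_force: 0.0
eef_pos: [0.6511, -0.2173, 0.0077]
orientation: [179.9, -0.2, 6.5]
contact_force: [-1.1, 0.5, 7.0]
gripper_width: 0.0138
grip_force: 60.1
```

```bash
echo '[{"jaw":0,"trans":[0,0,-0.03]},{"jaw":0,"trans":[0,0,-0.04]},{"jaw":0,"trans":[0,0,-0.045]},{"jaw":0,"trans":[0,0,-0.045]},{"jaw":0,"trans":[0,0,-0.04]}]' | python3 inch.py 80|sed -n 2,6p
echo '[{"jaw":0,"trans":[-0.035,0,0]},{"jaw":0,"trans":[-0.035,0,0],"rot":[0,0,-8]},{"jaw":0,"rot":[0,0,-8.5]},{"jaw":0,"rot":[0,0,-8.5]},{"jaw":0,"rot":[0,0,-8.5]}]' | python3 inch.py|sed -n 2,6p
echo '[{"jaw":0,"rot":[0,0,-8.5]},{"jaw":0,"rot":[0,0,-8.5]},{"jaw":0,"rot":[0,0,-8.5]},{"jaw":0,"rot":[0,0,-8.5]},{"jaw":0,"rot":[0,0,-8.5]}]' | python3 inch.py|sed -n 2,6p
python3 - <<'E'
from h import *
local([.575,.149,.2],83)
E
```

```text
eef_pos: [0.6498, -0.2171, 0.209]
orientation: [179.9, -0.1, 6.5]
contact_force: [0.4, 0.2, -0.6]
gripper_width: 0.013
grip_force: 79.5
eef_pos: [0.5801, -0.2247, 0.2068]
orientation: [179.9, -0.1, 40.3]
contact_force: [-0.3, -0.1, -1.3]
gripper_width: 0.0128
grip_force: 79.6
eef_pos: [0.5801, -0.225, 0.2065]
orientation: [179.9, 0.0, 82.8]
contact_force: [1.2, 0.4, -0.9]
gripper_width: 0.0127
grip_force: 79.6
tool shift [ 0.3704 -0.0518  0.0063]
rotvec [ 0.1   0.03 -0.17]
```

```bash
echo '[{"jaw":0,"trans":[0.04,-0.0056,0]},{"jaw":0,"trans":[0.04,-0.0056,0]},{"jaw":0,"trans":[0.04,-0.0056,0]},{"jaw":0,"trans":[0.04,-0.0056,0]},{"jaw":0,"trans":[0.04,-0.0056,0]}]' | python3 inch.py|sed -n 2,6p
echo '[{"jaw":0,"trans":[0.04,-0.0056,0]},{"jaw":0,"trans":[0.04,-0.0056,0]},{"jaw":0,"trans":[0.04,-0.0056,0]},{"jaw":0,"trans":[0.04,-0.0056,0]},{"jaw":0,"trans":[0.01,-0.0015,0]}]' | python3 inch.py|sed -n 2,6p
python3 - <<'E'
from h import *
local([.575,.149,.046],83)
c=cap('wrist');import pickle;pickle.dump(c,open('w9.pkl','wb'))
cv2.imwrite('pics/w9.png',cv2.resize(c['pixels'][:,:,::-1],(768,576),interpolation=cv2.INTER_CUBIC))
E
```

```text
eef_pos: [0.5785, -0.0214, 0.2065]
orientation: [179.9, -0.0, 82.5]
contact_force: [1.1, 0.7, -0.7]
gripper_width: 0.013
grip_force: 79.6
eef_pos: [0.5766, 0.155, 0.2059]
orientation: [180.0, -0.2, 82.9]
contact_force: [-0.6, 0.8, -0.6]
gripper_width: 0.0127
grip_force: 79.6
tool shift [-0.0066 -0.001   0.1599]
rotvec [ 0.03 -0.17 -0.13]
```

View pics/w9.png

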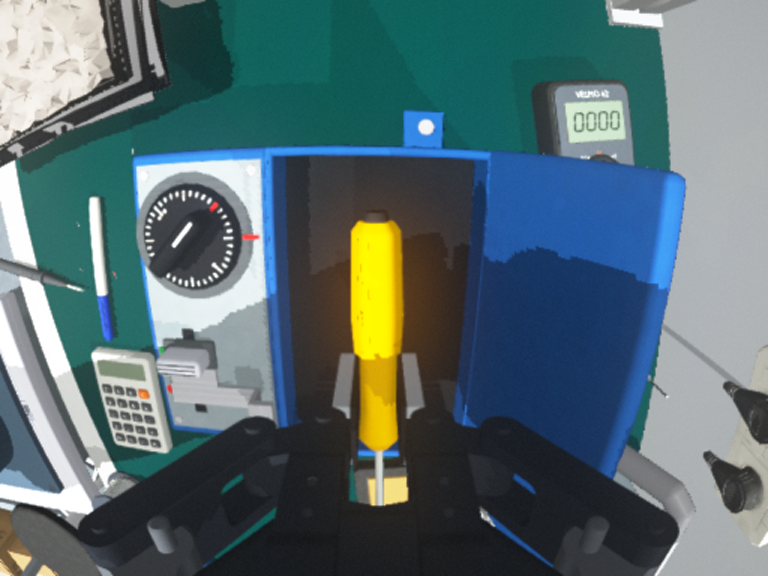

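The driver is held straight, with the well (about 285 to 468 across, 155 to 450 down) beneath it and the lid open behind. Lowering it.

```bash
echo '[{"jaw":0,"trans":[-0.0066,-0.001,0.04]},{"jaw":0,"trans":[0,0,0.04]},{"jaw":0,"trans":[0,0,0.04]},{"jaw":0,"trans":[0,0,0.025]},{"jaw":0,"trans":[0,0,0.008]}]' | python3 inch.py|sed -n 2,6p
python3 -c "
from h import *
import pickle;c=pickle.load(open('w9.pkl','rb'))
for u,v in [(280,158),(485,158),(287,425),(455,425)]:print(onz(c,u/1.5-.17,v/1.5-.17,.075))"
```

```text
eef_pos: [0.5742, 0.1406, 0.0505]
orientation: [-179.9, 0.1, 82.4]
contact_force: [0.2, 0.1, 0.0]
gripper_width: 0.0133
grip_force: 79.6
[0.5258371  0.23637335 0.075     ]
[0.65132847 0.22105889 0.075     ]
[0.49300314 0.04444191 0.075     ]
[0.61976886 0.02922272 0.075     ]
```

```bash
echo '[{"jaw":0,"trans":[0,0,0.006]},{"jaw":0},{"jaw":0.02},{"jaw":0.03},{"jaw":0.045}]' | python3 inch.py|sed -n 2,6p
echo '[{"jaw":0.045,"trans":[0,0,-0.03]},{"jaw":0.045,"trans":[0,0,-0.04]},{"jaw":0.045,"trans":[0,0,-0.045]},{"jaw":0.045,"trans":[0,0,-0.045]},{"jaw":0.045}]' | python3 inch.py|sed -n 2,6p
python3 - <<'E'
from h import *
local([.689,.0525,.2539],83); local([.689,.0525,.2339],83)
c=cap('wrist');import pickle;pickle.dump(c,open('w10.pkl','wb'))
cv2.imwrite('pics/w10.png',cv2.resize(c['pixels'][:,:,::-1],(768,576),interpolation=cv2.INTER_CUBIC))
E
```

```text
eef_pos: [0.5758, 0.1427, 0.0471]
orientation: [179.9, -0.0, 82.5]
contact_force: [-0.5, 0.9, -0.4]
gripper_width: 0.0431
grip_force: 0.0
eef_pos: [0.5784, 0.1426, 0.2128]
orientation: [179.5, -0.2, 82.5]
contact_force: [0.0, 0.1, -0.4]
gripper_width: 0.0451
grip_force: 0.0
tool shift [-0.0746  0.1218 -0.0402]
rotvec [ 0.55 -0.25 -0.55]
tool shift [-0.0747  0.1217 -0.0202]
rotvec [ 0.55 -0.25 -0.55]
```

View pics/w10.png

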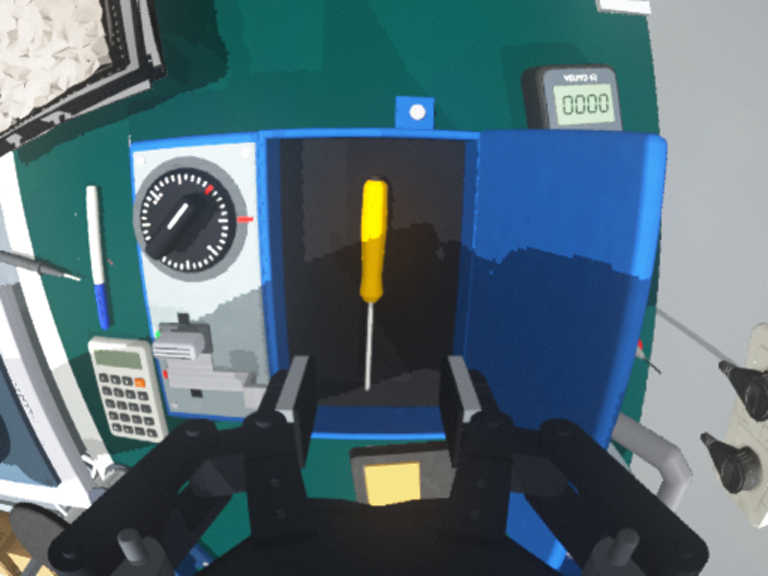

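The driver lies in the middle of the well, from (375,185) to (368,388). Now back to the handle.

```bash
echo '[{"jaw":0.045,"trans":[0,0,-0.045],"rot":[0.5,-0.2,-0.5]},{"jaw":0.045,"trans":[0,0,-0.045]},{"jaw":0.045,"trans":[-0.035,0.03,-0.02]},{"jaw":0.045,"trans":[-0.035,0.035,0]},{"jaw":0.045,"trans":[0,0.04,0]}]' | python3 inch.py|sed -n 2,6p
echo '[{"jaw":0.045,"trans":[-0.005,0.014,0]},{"jaw":0.045},{"jaw":0.045}]' | python3 inch.py|sed -n 2,6p
python3 - <<'E'
from h import *
local([.6885,.0510,.236],83)
E
```

```text
eef_pos: [0.6717, 0.0541, 0.3171]
orientation: [-179.6, 0.3, 82.6]
contact_force: [0.7, 0.5, 0.2]
gripper_width: 0.0451
grip_force: 0.0
eef_pos: [0.684, 0.0539, 0.3142]
orientation: [-179.4, 0.2, 83.0]
contact_force: [-0.1, 0.0, 0.3]
gripper_width: 0.0449
grip_force: 0.0
tool shift [-0.002   0.0057  0.0781]
rotvec [-0.61  0.22 -0.05]
```

```bash
echo '[{"jaw":0.045,"trans":[-0.002,0.0057,0.02],"rot":[-0.6,0.2,0]},{"jaw":0.045,"trans":[0,0,0.02]},{"jaw":0.045,"trans":[0,0,0.02]},{"jaw":0.045,"trans":[0,0,0.018]},{"jaw":0.045}]' | python3 inch.py|sed -n 2,6p
echo '[{"jaw":0.0},{"jaw":0.0},{"jaw":0.0},{"jaw":0.0},{"jaw":0}]' | python3 inch.py 40|sed -n 2,6p
```

```text
eef_pos: [0.6876, 0.0525, 0.235]
orientation: [-179.8, 0.0, 83.1]
contact_force: [0.5, -0.1, -0.4]
gripper_width: 0.0449
grip_force: 0.0
eef_pos: [0.6899, 0.0514, 0.2387]
orientation: [179.9, -0.1, 83.0]
contact_force: [-4.5, 1.2, 6.6]
gripper_width: 0.0101
grip_force: 39.2
```

Run:
```python
import numpy as np
R=176;f=np.radians(np.r_[109,107,103:12:-5,11:5:-2,5.87,5])
y=-R*np.cos(f);z=-R*np.sin(f)
for a,dy,dz in zip(np.degrees(f[1:]),np.diff(y),np.diff(z)):print('%.0f %.1f %.1f'%(a,dy,dz),end='; ')
```

```text
107 -5.8 -1.9; 103 -11.9 -3.2; 98 -15.1 -2.8; 93 -15.3 -1.5; 88 -15.4 -0.1; 83 -15.3 1.2; 78 -15.1 2.5; 73 -14.9 3.8; 68 -14.5 5.1; 63 -14.0 6.4; 58 -13.4 7.6; 53 -12.7 8.7; 48 -11.8 9.8; 43 -11.0 10.8; 38 -10.0 11.7; 33 -8.9 12.5; 28 -7.8 13.2; 23 -6.6 13.9; 18 -5.4 14.4; 13 -4.1 14.8; 11 -1.3 6.0; 9 -1.1 6.0; 7 -0.9 6.1; 6 -0.4 3.4; 5 -0.3 2.7;
```

```bash
echo '[{"jaw":0,"trans":[0,-0.0058,-0.0019]},{"jaw":0,"trans":[0,-0.0119,-0.0032]},{"jaw":0,"trans":[0,-0.0151,-0.0028]},{"jaw":0,"trans":[0,-0.0153,-0.0015]},{"jaw":0,"trans":[0,-0.0154,-0.0001]}]' | python3 inch.py|sed -n 2,6p
echo '[{"jaw":0,"trans":[0,-0.0153,0.0012]},{"jaw":0,"trans":[0,-0.0151,0.0025]},{"jaw":0,"trans":[0,-0.0149,0.0038]},{"jaw":0,"trans":[0,-0.0145,0.0051]}]' | python3 inch.py|sed -n 2,6p
```

```text
eef_pos: [0.6291, 0.06, 0.2493]
orientation: [179.5, -0.2, 83.0]
contact_force: [5.2, 5.0, 4.4]
gripper_width: 0.01
grip_force: 39.2
eef_pos: [0.5688, 0.068, 0.2357]
orientation: [179.6, -0.2, 83.0]
contact_force: [5.4, 8.4, -3.6]
gripper_width: 0.01
grip_force: 40.4
```

```bash
echo '[{"jaw":0,"trans":[0.0015,-0.014,0.0064]},{"jaw":0,"trans":[0,-0.0134,0.0076]},{"jaw":0,"trans":[0,-0.0127,0.0087]},{"jaw":0,"trans":[0,-0.0118,0.0098]}]' | python3 inch.py|sed -n 2,6p
echo '[{"jaw":0,"trans":[0,-0.011,0.0108]},{"jaw":0,"trans":[0,-0.01,0.0117]},{"jaw":0,"trans":[0,-0.0089,0.0125]}]' | python3 inch.py|sed -n 2,6p
```

```text
eef_pos: [0.517, 0.0753, 0.2024]
orientation: [179.7, -0.2, 83.0]
contact_force: [-2.6, 3.9, 8.2]
gripper_width: 0.0105
grip_force: 42.3
eef_pos: [0.487, 0.0788, 0.1669]
orientation: [179.8, -0.1, 83.0]
contact_force: [4.9, 5.4, 0.1]
gripper_width: 0.0104
grip_force: 42.0
```

```bash
echo '[{"jaw":0,"trans":[0,-0.0078,0.0132]},{"jaw":0,"trans":[0,-0.0066,0.0139]},{"jaw":0,"trans":[0,-0.0054,0.0144]},{"jaw":0,"trans":[0,-0.0026,0.009]}]' | python3 inch.py|sed -n 2,6p
echo '[{"jaw":0,"trans":[0,-0.0016,0.0058]},{"jaw":0,"trans":[0,-0.0013,0.006]},{"jaw":0,"trans":[0,-0.0011,0.006]},{"jaw":0,"trans":[0,-0.0009,0.006]},{"jaw":0,"trans":[0,-0.0004,0.0034]}]' | python3 inch.py
echo '[{"jaw":0,"trans":[0,0,0.003]},{"jaw":0},{"jaw":0}]' | python3 inch.py
```

```text
eef_pos: [0.4646, 0.0815, 0.1157]
orientation: [179.9, -0.1, 83.0]
contact_force: [-0.1, 5.9, 3.6]
gripper_width: 0.0106
grip_force: 42.4
time: 32.2
eef_pos: [0.4598, 0.082, 0.0887]
orientation: [179.9, -0.1, 83.0]
contact_force: [-0.4, 6.7, 4.3]
gripper_width: 0.0106
grip_force: 43.2
time: 32.5
eef_pos: [0.4597, 0.0821, 0.0872]
orientation: [179.9, -0.1, 83.0]
contact_force: [-6.2, 6.3, 26.9]
gripper_width: 0.0101
grip_force: 45.9
```

```bash
echo '[{"jaw":0,"trans":[0,0,-0.002]},{"jaw":0.028},{"jaw":0.028},{"jaw":0.028,"trans":[0,0,-0.02]},{"jaw":0.03,"trans":[0,0,-0.04]}]' | python3 inch.py
python3 - <<'E'
from h import *
local([.4278,.1085,.148],-7)
E
```

```text
time: 33.0
eef_pos: [0.4577, 0.0802, 0.1463]
orientation: [-179.8, 0.2, 82.9]
contact_force: [0.4, 0.4, 0.5]
gripper_width: 0.03
grip_force: 0.0
tool shift [ 0.0244 -0.0332 -0.0016]
rotvec [ 0.    0.26 89.94]
```

```bash
echo '[{"jaw":0.05,"trans":[0.0122,-0.0166,-0.01],"rot":[0,0,8.2]},{"jaw":0.05,"trans":[0.0146,-0.0145,0],"rot":[0,0,8.2]},{"jaw":0.05,"rot":[0,0,8.2]},{"jaw":0.05,"rot":[0,0,8.2]},{"jaw":0.05,"rot":[0,0,8.2]}]' | python3 inch.py|sed -n 2,3p
echo '[{"jaw":0.05,"rot":[0,0,8.2]},{"jaw":0.05,"rot":[0,0,8.2]},{"jaw":0.05,"rot":[0,0,8.2]},{"jaw":0.05,"rot":[0,0,8.2]},{"jaw":0.05,"rot":[0,0,8.2]}]' | python3 inch.py|sed -n 2,3p
echo '[{"jaw":0.05,"rot":[0,0,8]},{"jaw":0.05},{"jaw":0.05}]' | python3 inch.py|sed -n 2,3p
python3 - <<'E'
from h import *
local([.4265,.108,.073],-7)
E
```

```text
eef_pos: [0.434, 0.1128, 0.1575]
orientation: [179.9, -0.1, 41.6]
eef_pos: [0.4341, 0.1126, 0.1575]
orientation: [180.0, -0.1, 0.6]
eef_pos: [0.434, 0.1128, 0.1574]
orientation: [179.9, -0.1, -6.8]
tool shift [-0.0071  0.0056  0.0844]
rotvec [ 0.05 -0.09  0.2 ]
```

```bash
echo '[{"jaw":0.05,"trans":[-0.0071,0.0056,0.02]},{"jaw":0.05,"trans":[0,0,0.022]},{"jaw":0.05,"trans":[0,0,0.022]},{"jaw":0.05,"trans":[0,0,0.02]},{"jaw":0.05}]' | python3 inch.py|sed -n 2,4p
echo '[{"jaw":0.0},{"jaw":0.0},{"jaw":0.0},{"jaw":0.0},{"jaw":0}]' | python3 inch.py 40
echo '[{"jaw":0,"trans":[0,0.008,0]},{"jaw":0,"trans":[0,0.01,0]},{"jaw":0,"trans":[0,0.01,0]},{"jaw":0,"trans":[0,0.008,0]},{"jaw":0,"trans":[0,0.001,0]}]' | python3 inch.py
echo '[{"jaw":0,"trans":[0,0.002,0]},{"jaw":0},{"jaw":0}]' | python3 inch.py
```

```text
eef_pos: [0.4255, 0.108, 0.0721]
orientation: [179.9, 0.1, -6.9]
contact_force: [0.3, -0.7, 0.4]
time: 35.3
eef_pos: [0.4269, 0.1065, 0.0746]
orientation: [179.9, -0.2, -7.1]
contact_force: [-2.0, -9.1, 6.3]
gripper_width: 0.0128
grip_force: 41.2
time: 35.8
eef_pos: [0.4219, 0.0716, 0.0746]
orientation: [-179.9, -0.1, -7.1]
contact_force: [-3.2, 3.2, 9.3]
gripper_width: 0.0132
grip_force: 41.6
time: 36.1
eef_pos: [0.4219, 0.0716, 0.0746]
orientation: [-179.8, -0.1, -7.0]
contact_force: [-2.9, 7.2, 9.1]
gripper_width: 0.013
grip_force: 42.0
```

```bash
echo '[{"jaw":0,"trans":[0,0.002,0]},{"jaw":0},{"jaw":0.05,"trans":[0,-0.003,0]},{"jaw":0.05},{"jaw":0.05,"trans":[0,0,-0.03]}]' | python3 inch.py|sed -n 2,4p
echo '[{"jaw":0.05,"trans":[0,0,-0.045]},{"jaw":0.05,"trans":[0.015,-0.04,-0.01],"rot":[0,0,-8]},{"jaw":0.05,"trans":[0.015,-0.04,0],"rot":[0,0,-8]},{"jaw":0.05,"trans":[0.01,-0.04,0],"rot":[0,0,-8]},{"jaw":0.05,"rot":[0,0,-8]}]' | python3 inch.py|sed -n 2,4p
echo '[{"jaw":0.05,"rot":[0,0,-8.5]},{"jaw":0.05,"rot":[0,0,-8.5]},{"jaw":0.05,"rot":[0,0,-8.5]},{"jaw":0.05,"rot":[0,0,-8.5]},{"jaw":0.05,"rot":[0,0,-8.5]}]' | python3 inch.py|sed -n 2,4p
echo '[{"jaw":0.05,"rot":[0,0,-8.5]},{"jaw":0.05,"rot":[0,0,-8.5]},{"jaw":0.05,"rot":[0,0,-8.5]},{"jaw":0.05,"rot":[0,0,-8.5]},{"jaw":0.05,"rot":[0,0,-8.5]}]' | python3 inch.py|sed -n 2,4p
echo '[{"jaw":0.05,"rot":[0,0,-8.5]},{"jaw":0.05,"rot":[0,0,-8.5]},{"jaw":0.05,"rot":[0,0,-8.5]},{"jaw":0.05,"rot":[0,0,-8.5]},{"jaw":0.05,"rot":[0,0,-8.5]}]' | python3 inch.py|sed -n 2,4p
python3 - <<'E'
from h import *
print(r.sense()['joints'].round(1)); local([.450,.1935,.074],218)
E
```

```text
eef_pos: [0.4207, 0.0705, 0.1025]
orientation: [179.9, 0.1, -7.0]
contact_force: [0.6, 0.5, 0.3]
eef_pos: [0.4599, 0.1956, 0.1584]
orientation: [180.0, -0.2, 25.7]
contact_force: [0.1, 0.0, -1.6]
eef_pos: [0.4597, 0.1893, 0.1589]
orientation: [179.9, -0.0, 67.8]
contact_force: [0.3, -0.8, -0.0]
eef_pos: [0.4597, 0.1893, 0.1588]
orientation: [179.9, 0.1, 110.3]
contact_force: [1.1, 0.4, -0.9]
eef_pos: [0.4598, 0.1892, 0.1588]
orientation: [180.0, 0.2, 152.8]
contact_force: [0.6, -0.5, 0.7]
[-31.5  23.1   5.1 114.5  -2.8  42.5  38. ]
tool shift [ 0.0109 -0.0007  0.0848]
rotvec [ -0.07   0.15 -65.2 ]
```

```bash
echo '[{"jaw":0.05,"trans":[0.0109,-0.0007,0],"rot":[0,0,-8.2]},{"jaw":0.05,"rot":[0,0,-8.2]},{"jaw":0.05,"rot":[0,0,-8.2]},{"jaw":0.05,"rot":[0,0,-8.2]},{"jaw":0.05,"rot":[0,0,-8.2]}]' | python3 inch.py|sed -n 2,4p
echo '[{"jaw":0.05,"rot":[0,0,-8.2]},{"jaw":0.05,"rot":[0,0,-8.2]},{"jaw":0.05,"rot":[0,0,-7.8]},{"jaw":0.045},{"jaw":0.045}]' | python3 inch.py|sed -n 2,4p
python3 - <<'E'
from h import *
print(r.sense()['joints'].round(1)); local([.450,.1935,.0735],218)
E
```

```text
eef_pos: [0.4498, 0.1936, 0.1587]
orientation: [-179.9, 0.1, -166.2]
contact_force: [-0.6, -0.3, -0.1]
eef_pos: [0.4497, 0.1938, 0.1586]
orientation: [-179.9, 0.1, -142.6]
contact_force: [-0.0, -0.2, 0.5]
[-19.5  22.7 -12.8 115.1   7.3  42.9  90.6]
tool shift [ 0.     -0.0003  0.0851]
rotvec [-0.1   0.07 -0.59]
```

```bash
echo '[{"jaw":0.045,"trans":[0,0,0.022],"rot":[0,0,-0.5]},{"jaw":0.045,"trans":[0,0,0.022]},{"jaw":0.045,"trans":[0,0,0.022]},{"jaw":0.045,"trans":[0,0,0.019]},{"jaw":0.045}]' | python3 inch.py|sed -n 2,4p
echo '[{"jaw":0.0},{"jaw":0.0},{"jaw":0.0},{"jaw":0.0},{"jaw":0}]' | python3 inch.py 40|sed -n 2,6p
echo '[{"jaw":0,"trans":[0,0,-0.001],"rot":[0,0,8]},{"jaw":0,"rot":[0,0,8.5]},{"jaw":0,"rot":[0,0,8.5]},{"jaw":0,"rot":[0,0,8.5]},{"jaw":0,"rot":[0,0,8.5]}]' | python3 inch.py|sed -n 2,4p
echo '[{"jaw":0,"rot":[0,0,8.5]},{"jaw":0,"rot":[0,0,8.5]},{"jaw":0,"rot":[0,0,8.5]},{"jaw":0,"rot":[0,0,8.5]},{"jaw":0,"rot":[0,0,8.5]}]' | python3 inch.py|sed -n 2,4p
echo '[{"jaw":0,"rot":[0,0,8.5]},{"jaw":0,"rot":[0,0,8.5]},{"jaw":0,"rot":[0,0,8.5]},{"jaw":0,"rot":[0,0,8.5]},{"jaw":0}]' | python3 inch.py|sed -n 2,6p
```

```text
eef_pos: [0.4485, 0.1936, 0.0717]
orientation: [-179.9, -0.1, -142.0]
contact_force: [-0.6, 0.9, 0.3]
eef_pos: [0.4507, 0.1941, 0.0747]
orientation: [-179.9, 0.2, -141.9]
contact_force: [0.9, -3.2, 8.0]
gripper_width: 0.0133
grip_force: 41.3
eef_pos: [0.4507, 0.194, 0.0748]
orientation: [180.0, 0.2, 175.8]
contact_force: [4.4, -2.9, -9.4]
eef_pos: [0.4507, 0.1938, 0.0748]
orientation: [179.9, 0.1, 133.3]
contact_force: [3.9, -4.3, -7.5]
eef_pos: [0.4506, 0.1937, 0.0748]
orientation: [179.8, 0.1, 99.3]
contact_force: [4.9, -4.4, -4.3]
gripper_width: 0.0133
grip_force: 41.6
```

Another 16.3° to reach 83, then release and rise.

```bash
echo '[{"jaw":0,"rot":[0,0,8.3]},{"jaw":0,"rot":[0,0,8]},{"jaw":0},{"jaw":0}]' | python3 inch.py|sed -n 2,6p
echo '[{"jaw":0.045},{"jaw":0.045},{"jaw":0.045,"trans":[0,0,-0.03]},{"jaw":0.045,"trans":[0,0,-0.05]},{"jaw":0.045,"trans":[0,0,-0.05]}]' | python3 inch.py|sed -n 2,6p
echo '[{"jaw":0.045},{"jaw":0.045}]' | python3 inch.py
python3 - <<'E'
from h import *
import pickle
c=cap('wrist');pickle.dump(c,open('w11.pkl','wb'))
def p(u,v,z): return onz(c,u,v,z)
hsv=cv2.cvtColor(c['pixels'],cv2.COLOR_RGB2HSV)
m=((hsv[...,0]<6)|(hsv[...,0]>174))&(hsv[...,1]>150)&(hsv[...,2]>90)
n,l,st,ce=cv2.connectedComponentsWithStats(m.astype('uint8'))
for i in range(1,n):
    if st[i,4]>5: P=p(*ce[i],.066);q=(P-[.4503,.1937,.066])[:2];print(ce[i].round(1),st[i,4],P.round(4),np.hypot(*q).round(4),np.degrees(np.arctan2(q[1],q[0])).round(1))
for n,P in[('handleL',[.4655,.124,.099]),('handleR',[.457,.056,.099])]:print(n,proj(c,P))
E
```

```text
eef_pos: [0.4506, 0.1937, 0.0748]
orientation: [179.8, 0.0, 83.3]
contact_force: [3.6, -4.0, -5.4]
gripper_width: 0.0129
grip_force: 41.5
eef_pos: [0.4487, 0.1941, 0.2059]
orientation: [180.0, 0.1, 83.4]
contact_force: [0.5, 1.1, -0.5]
gripper_width: 0.0448
grip_force: 0.0
time: 43.2
eef_pos: [0.4496, 0.1952, 0.2057]
orientation: [179.8, -0.2, 83.4]
contact_force: [-0.1, 0.5, 0.2]
gripper_width: 0.0448
grip_force: 0.0
[295.7 180.8] 28 [0.4933 0.1889 0.066 ] 0.0433 -6.4
[486.5 186. ] 31 [0.7466 0.1558 0.066 ] 0.2987 -7.3
[464.7 190.5] 33 [0.7068 0.1543 0.066 ] 0.2595 -8.7
[491.8 253.7] 85 [0.7873 0.0467 0.066 ] 0.3677 -23.6
[217.8 280.8] 16 [0.3969 0.0787 0.066 ] 0.1268 -114.9
handleL [276.0641389  256.97732983]
handleR [272.82688945 309.60199941]
```

Run:
```python
import pickle
c=pickle.load(open('w11.pkl','rb'));print(c['pixels'][275,255:295].astype(int).mean(1).round())
print(c['pixels'][240:262,276].tolist())
```

```text
[ 75.  76.  88. 119. 125. 127. 128. 124. 124. 127. 127. 126. 126. 121.
 115. 123. 141. 155. 164. 172. 181. 197. 197. 185. 171. 157. 139. 128.
 128. 127. 126. 125. 124. 124. 124. 131. 144. 152. 147.  61.]
[[143, 154, 158], [142, 155, 159], [139, 151, 154], [141, 153, 157], [139, 152, 155], [141, 153, 158], [142, 153, 156], [139, 151, 155], [131, 141, 145], [113, 117, 120], [115, 116, 119], [121, 122, 124], [130, 131, 134], [136, 137, 140], [141, 142, 145], [152, 151, 155], [163, 163, 167], [169, 170, 173], [174, 175, 178], [176, 177, 181], [178, 179, 181], [178, 179, 183]]
```

The bar is at about column 275, where the shut-lid projection puts it. I'm handing the job in.

```bash
python3 -c "
from bench import r
print(r.close_job())"
```

```text
the job is handed in; nothing more can be done
None
```

I've handed the job in, with no verdict returned: the yellow screwdriver, the only tool out, is in the well, the lid is shut, the bolt is thrown and the dial is turned right to 30, going by the wrist angle (I did not see the dial's number at the end).

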